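# Clip self-closing tweezers on a test strip and stand it in the soak block

## Task

Take the self-closing tweezers from their stand, squeeze them open, lower them over the copper strip in the wooden rack until its top edge meets the tweezers' throat, and let them spring shut on it. Lift the strip out with the tweezers alone (the gripper must not touch it) and lower it gently into the slot of the blue block, until you feel it bear on the stop hidden at an unknown depth, and only then let go; do not drop it or press it hard against rack or block. Leave it standing upright on the stop with the tweezers still clamped on it as its handle, and leave the other strips, the amber jar and the pale dish where they are.

Things in the scene. Friction and masses are not known exactly. Their poses are not given: they have to be found in the camera images.
- tweezers_grip (a point): Point midway between the two green finger pads of the self-closing tweezers. z up the tweezers, y from pad to pad, x along the cross pin; half a turn about z makes no difference. Pads: outer faces 44 mm apart at rest, 22 mm wide (x), from 14 mm above this point down to a ledge that stands out 9 mm for the fingertips to push on, its upper face 19.5 mm below this point.
- tweezers_throat (a point): Middle of the throat: the flat underside (30 x 12 mm) of the block between the jaws, 44 mm below tweezers_grip, 22 mm above the jaw tips; same axes. The strip's top edge comes to rest on it. With the 4 mm strip in the jaws the pads are 41 mm apart; holding the pads with less than about 8 N keeps the strip clamped.
- tweezers: The tweezers (86 mm tall, 64 g), origin midway between the jaw tips, 66 mm below tweezers_grip; same axes. Squeezing the pads together along y drives the crossed steel jaws apart as far: the spring keeps them shut below 12 N on each pad; 16 N brings the pads to their stops, 31 mm apart. Jaw gap 1 mm at rest, 14 mm at the stops. Jaws 16 mm wide (x), 5 mm thick.
- strip_mid (a point): Centre of the loose copper strip, 24 mm wide (x) x 4 mm thick (y) x 80 mm tall (z), 60 g. At the start it stands upright in one of the three slots of the rack with its lowest 18 mm in the slot (1 mm play on each side), its foot 10 mm above the table.
- strip: The same copper strip, origin at the middle of its foot, 40 mm below strip_mid.
- strip_steel_mid (a point): Centre of the dark steel strip, of the same size, in another slot of the rack. To be left alone.
- strip_white_mid (a point): Centre of the white plastic strip, of the same size, in another slot of the rack. To be left alone.
- rack: Fixed wooden rack, 60 (x) x 130 (y) x 28 mm tall, origin under its centre; three slots along its own y, 36 mm apart, each long in its own x.
- slot_mouth (a point): Centre of the slot's mouth in the top of the fixed blue soak block (70 x 70 x 75 mm tall). Slot 27 mm long (x), 6.5 mm wide (y), with a 3 mm lead-in chamfer. A stop inside, set anew each time, lies 18 to 50 mm below the mouth: its depth is not reported and must be felt. z up; half a turn makes no difference.
- block: The same blue soak block with its stop, origin under its centre; same axes as slot_mouth.
- stand: Fixed tweezer stand with two posts, base 100 (x) x 70 mm (y), 69 mm tall, origin under its centre. At the start the tweezers hang over its centre, jaws down, their cross pin (8 mm thick, 86 mm long, along x, 33 mm below tweezers_grip) in notches 9 mm deep, open above: they lift out straight up.
- amber: Amber jar, 56 mm across, 110 mm tall, origin under its centre. To be left alone.
- dish: Pale shallow dish, 90 mm across, 15 mm tall, origin under its centre. To be left alone.

How it is judged:
By the outcome, as a careful person would: the job done as asked, in the order asked, and still so for the second after the job is handed in, with the robot touching nothing.
It also fails if it takes over 54 s, if anything falls off the work surface, if the arm or the gripper's body presses on something with over 40 N, if the wrist force passes 120 N, or if a joint passes its speed limit or range.

## Robot

A 6-joint arm with a two-finger parallel gripper is mounted at the origin on the work surface. World frame = base frame: x ahead of the robot, y to its left, z up, the work surface at z = 0. Lengths are in m, angles in rad, forces in N, time in s.
With the tool pointing down it reaches from about 0.425 to 0.95 m from the base axis. Payload 3.5 kg.
Tool frame: the origin (TCP) lies at the very end of the fingers, on their centre line; the grasp point (between the pads) lies behind it (ctrl.grasp_offset is the z of the grasp point in the tool frame, in m); z points along the fingers, x is the direction in which the jaws open and shut, and the axes are right-handed (so a half turn about z gives the same grasp; the last joint's range is limited). The gripper opens to 85 mm and grips with 20 to 120 N. Pads are 22 mm wide; open, the fingers measure 114 mm over their backs; the gripper's body (76 mm by 85 mm) begins 54 mm behind the grasp point. The pads swing forward as they close: fully open they stand 13 mm farther back than shut.
Start: joints at [0.962, 0.286, 1.577, -0, 1.279, -0.15], TCP at [0.299, 0.605, 0.231] pointing down, gripper open.
Joint ranges: [-2.77, 2.77], [-0.9, 2.22], [0.21, 2.48], [-1.53, 4.67], [0.24, 2.81], [-2.84, 2.84]. Speed limits (rad/s): [2.79, 2.79, 3.14, 3.14, 3.14, 3.14].

## Interface

Orientations are given as a unit quaternion [x, y, z, w].
In Python, from plant import ctrl gives the robot as it stands.
- The arm moves only by the shell command python3 -m jog 'ROWS' [FORCE]. ROWS is JSON, a list of rows, each an object with "grip": the closure, from 0 (fully open) to 1 (shut); "xyz": the shift along the tool's x, y, z in m, a list of three; "dr": the turn, a rotation vector about the tool's x, y, z in rad, a list of three. A call has 1 to 12 rows; each row is the pose to reach, as a shift and turn from the pose commanded when the call began, along the tool's axes at that moment; what a row does not reach only later rows make up. A row lasts 1/12 s, in which the tool goes at most 41.7 mm and 7.16 degrees, less where a joint would pass 70% of its speed; a pose out of reach is approached as far as the arm can. A call with a gripper value outside its range is refused whole. The fingers move at their own pace and stop on an object; FORCE is the grip in N (left out, the last holds). Time passes only in rows, so rows that repeat a pose let the fingers close. It gives the time, the measured TCP pose, the force and the opening at its end, in the units of the state.
- ctrl.get_state(): the state, without advancing time (a new reading comes with each control period).
- ctrl.read_camera(name): name is "scene" or "top" or "wrist"; returns the picture (480x640x3 uint8, red, green, blue); there is no depth.
- ctrl.get_calibration(name): a dict with "mtx" (3x3 intrinsics, pixels), "R" (3x3) and "t" (3): a world point X has camera coordinates R X + t; the wrist camera has in their place "hand_eye" (4x4, takes a point from camera to tool coordinates, whose origin is the TCP and whose axes are the tool frame's). Camera axes: x right, y down, z forward; pixel columns grow to the right and rows downward; lengths in m; the calibration is good to about 2 mm. A picture is of the moment at which its call begins: read the wrist's pose just before it. get_calibration takes no time and is no camera call.
- ctrl.sign_off(): hands the job in, once; it reports no verdict.
The state is a dict: "time": time; "qpos": joint angles; "dq": joint speeds; "joint_efforts": joint torques, N m; "eef_pos": TCP position; "tcp_rot": TCP orientation; "contact_force": force on the tool from outside, world axes, zero at the start; "wrist_torque": the same for the moment, N m; "opening": opening from 0.0 (shut) to 1.0 (fully open).
Only numpy, scipy, OpenCV 4.12 (cv2) and the standard library are available. Lean on these libraries where they do the work, as an engineer would, in place of code of your own. Each camera call takes 0.05 s, during which the arm holds its last target.

## Working session

There is one attempt and no reset: what is moved stays moved. The work goes in short steps, Python scripts to look and compute and a shell command to move; the robot and the scene stay as the last step left them, time stands still between calls to the robot, and variables do not carry over. Pictures are saved under pics/ and viewed, and the job is handed in when it is done.

```bash
ls; mkdir -p pics; python3 - <<'E'
from plant import ctrl
import cv2
print(ctrl.get_state()); print(ctrl.grasp_offset)
for n in ["scene","top","wrist"]:
    c=ctrl.get_calibration(n); print(n,c)
for n in ["scene","top"]:
    cv2.imwrite(f"pics/{n}0.png",ctrl.read_camera(n)[:,:,::-1])
E
```

```text
pics
{'time': 0.0, 'qpos': array([ 9.61995589e-01,  2.87206943e-01,  1.57816699e+00, -1.81486163e-05,
        1.27856182e+00, -1.50007725e-01]), 'dq': array([ 0.00058966, -0.00183475,  0.00192277,  0.0028725 ,  0.00072022,
        0.00046589]), 'joint_efforts': array([ 2.79058522e-04, -4.05971503e+01, -2.92633027e+01, -9.05248339e-05,
        5.64627306e-03,  1.28009961e-05]), 'eef_pos': array([0.29854416, 0.60467102, 0.22992506]), 'tcp_rot': array([ 8.49370230e-01,  5.27796211e-01, -1.07288405e-03,  4.70662891e-04]), 'contact_force': array([ 0.61011258, -0.82276927, -1.15605654]), 'wrist_torque': array([-0.02386514, -0.02241036, -0.00295161]), 'opening': 0.9995834281628849}
-0.0187
scene {'mtx': array([[605.30298075,   0.        , 311.84430096],
       [  0.        , 605.30298075, 237.84357289],
       [  0.        ,   0.        ,   1.        ]]), 'R': array([[-0.83912907,  0.54372918, -0.01486567],
       [ 0.46435724,  0.70186794, -0.54014234],
       [-0.28325742, -0.46015212, -0.84144237]]), 't': array([ 0.47991397, -0.21639125,  1.09365611])}
top {'mtx': array([[468.96154477,  
[... 155 characters left out ...]
5, -0.99936521, -0.02418417],
       [-0.99251796, -0.02307854, -0.1198978 ],
       [ 0.11926356,  0.02713966, -0.99249163]]), 't': array([0.00859975, 0.56737348, 0.84040431])}
wrist {'mtx': array([[398.72008746,   0.        , 327.10652996],
       [  0.        , 398.72008746, 241.10242414],
       [  0.        ,   0.        ,   1.        ]]), 'hand_eye': array([[ 9.99999637e-01,  1.12024518e-04, -8.45026315e-04,
        -3.90164903e-04],
       [ 1.45916142e-04,  9.54198626e-01,  2.99173796e-01,
        -7.62146489e-02],
       [ 8.39837750e-04, -2.99173811e-01,  9.54198263e-01,
        -1.41507966e-01],
       [ 0.00000000e+00,  0.00000000e+00,  0.00000000e+00,
         1.00000000e+00]])}
```

View pics/scene0.png

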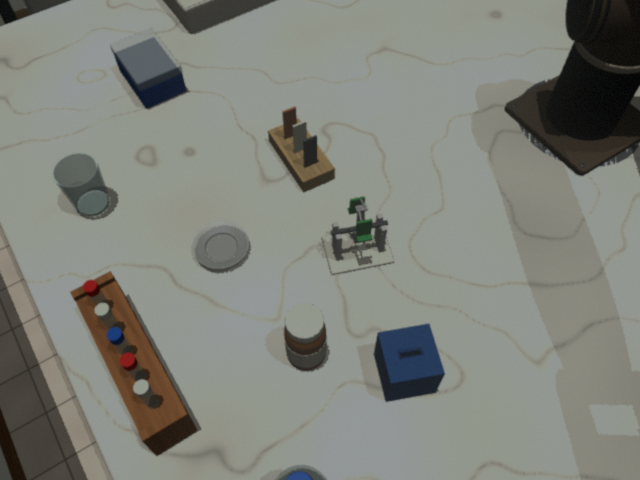

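View pics/top0.png

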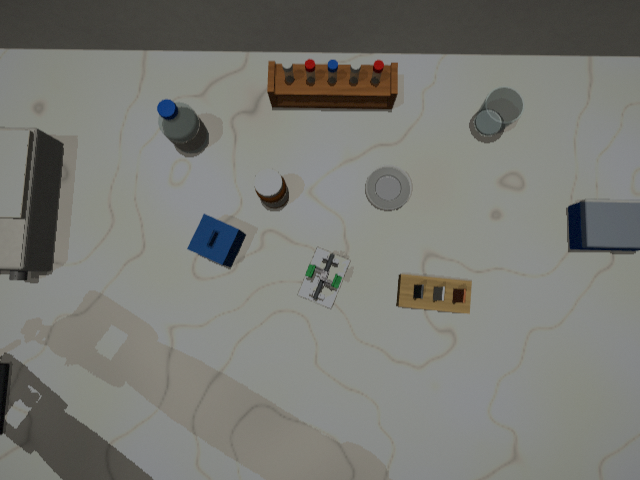

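```bash
cat > h.py <<'E'
import numpy as np, cv2
from plant import ctrl
from scipy.spatial.transform import Rotation as Rn
def cam(name, st=None):
    c=ctrl.get_calibration(name)
    if name!="wrist":
        R=c["R"]; t=c["t"]; return c["mtx"],R,t
    st=st or ctrl.get_state()
    T=np.eye(4); T[:3,:3]=Rn.from_quat(st["tcp_rot"]).as_matrix(); T[:3,3]=st["eef_pos"]
    W=np.linalg.inv(T@c["hand_eye"]); return c["mtx"],W[:3,:3],W[:3,3]
def onz(C,uv,z):
    M,R,t=C; uv=np.atleast_2d(uv).astype(float)
    d=np.c_[uv,np.ones(len(uv))]@np.linalg.inv(M).T@R
    o=-R.T@t; s=(z-o[2])/d[:,2]; return o+d*s[:,None]
def proj(C,X):
    M,R,t=C; p=np.atleast_2d(X)@R.T+t; p=p@M.T; return p[:,:2]/p[:,2:]
def tri(Cs,uvs):
    A=[];b=[]
    for (M,R,t),uv in zip(Cs,uvs):
        d=R.T@np.linalg.inv(M)@np.r_[uv,1]; d/=np.linalg.norm(d); o=-R.T@t
        P=np.eye(3)-np.outer(d,d); A.append(P); b.append(P@o)
    x,*_=np.linalg.lstsq(np.vstack(A),np.hstack(b),rcond=None); return x, np.linalg.norm(np.vstack(A)@x-np.hstack(b))
def blobs(img,lo,hi,amin=15):
    hsv=cv2.cvtColor(img,cv2.COLOR_RGB2HSV); m=cv2.inRange(hsv,lo,hi)
    n,l,s,c=cv2.connectedComponentsWithStats(m)
    return m,[(c[i],s[i]) for i in range(1,n) if s[i][4]>=amin]
def crop(img,x0,y0,x1,y1,name,f=4):
    cv2.imwrite("pics/"+name,cv2.resize(img[y0:y1,x0:x1,::-1],None,fx=f,fy=f,interpolation=cv2.INTER_CUBIC))
E
python3 - <<'E'
from h import *
a=cv2.imread("pics/top0.png")[:,:,::-1]
crop(a,180,200,360,320,"t1.png",4); crop(a,380,255,490,325,"t2.png",6)
C=cam("top")
for u in blobs(a,(100,120,60),(130,255,255),300)[1]: print("blue",u[0],u[1],onz(C,u[0],.075))
for u in blobs(a,(50,120,40),(85,255,255),15)[1]: print("green",u[0],u[1],onz(C,u[0],.1))
E
```

```text
blue [212.85583685 238.93530239] [ 188  214   51   51 1422] [[0.55425772 0.20646064 0.075     ]]
green [310.04054054 270.33783784] [306 265  10  12  74] [[0.50139272 0.03027629 0.1       ]]
green [336.07692308 280.94871795] [332 274   9  14  78] [[ 0.48446338 -0.01457352  0.1       ]]
```

View pics/t1.png

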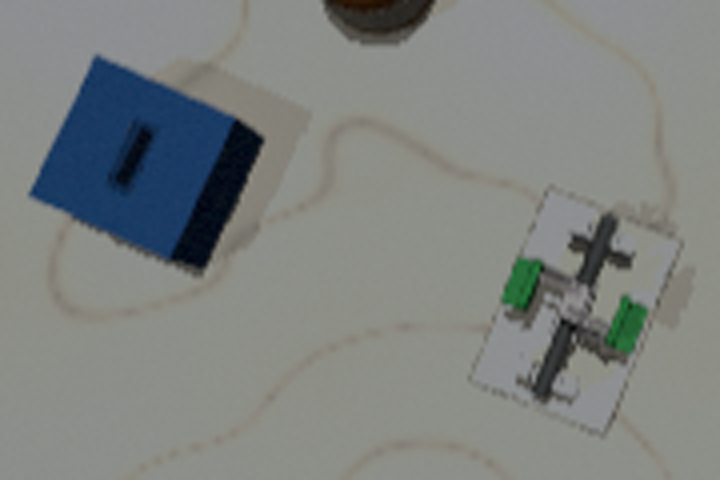

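View pics/t2.png

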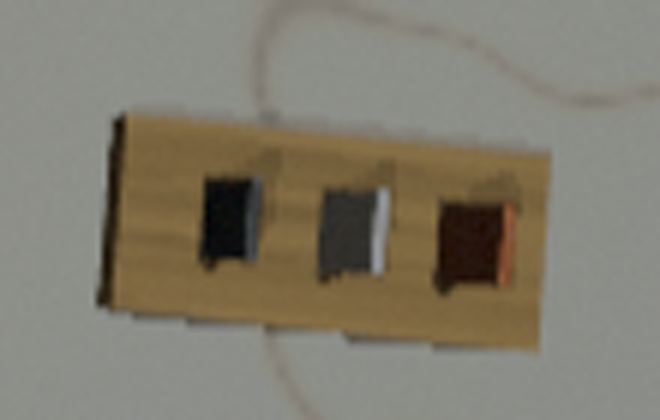

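```bash
cat >> h.py <<'E'
def delta(p,xdir=None,st=None):
    "tool-frame shift and turn about tool z to reach TCP p with tool x along xdir, pointing straight down"
    st=st or ctrl.get_state(); R=Rn.from_quat(st["tcp_rot"]).as_matrix()
    d=R.T@(np.array(p)-st["eef_pos"])
    if xdir is None: xdir=R[:,0]
    x=np.r_[np.array(xdir)[:2],0]; x/=np.linalg.norm(x)
    if x@R[:,0]<0: x=-x
    z=np.array([0,0,-1.]); Rt=np.c_[x,np.cross(z,x),z]
    r=Rn.from_matrix(R.T@Rt).as_rotvec()
    print("xyz",d.round(4),"dr",r.round(4)); return d,r
def wsnap(name):
    st=ctrl.get_state(); C=cam("wrist",st); a=ctrl.read_camera("wrist"); cv2.imwrite("pics/"+name,a[:,:,::-1])
    np.savez("pics/"+name+".npz",R=C[1],t=C[2],M=C[0],img=a); return a,C
def wload(name):
    f=np.load("pics/"+name+".npz"); return f["img"],(f["M"],f["R"],f["t"])
E
python3 - <<'E'
from h import *
C=cam("top")
delta([.493,.008,.23],[.0169,.0448])
for n,u in dict(slot=(180+132/4,200+157/4)).items(): print(n,onz(C,u,.075))
print("strips tops",onz(C,[(380+508/6,255+245/6),(380+379/6,255+231/6),(380+254/6,255+220/6)],.09))
E
```

```text
xyz [-0.4489  0.4386  0.0009] dr [-0.0004  0.0021 -0.098 ]
slot [[0.55369844 0.20617187 0.075     ]]
strips tops [[ 0.46504047 -0.23445802  0.09      ]
 [ 0.46804136 -0.1980352   0.09      ]
 [ 0.4702314  -0.16262409  0.09      ]]
```

```bash
python3 -m jog '[{"grip":0,"xyz":[-0.225,0.219,0],"dr":[0,0,-0.05]},{"grip":0,"xyz":[-0.225,0.219,0],"dr":[0,0,-0.05]},{"grip":0,"xyz":[-0.225,0.219,0],"dr":[0,0,-0.05]},{"grip":0,"xyz":[-0.225,0.219,0],"dr":[0,0,-0.05]},{"grip":0,"xyz":[-0.449,0.439,0],"dr":[0,0,-0.098]},{"grip":0,"xyz":[-0.449,0.439,0],"dr":[0,0,-0.098]},{"grip":0,"xyz":[-0.449,0.439,0],"dr":[0,0,-0.098]},{"grip":0,"xyz":[-0.449,0.439,0],"dr":[0,0,-0.098]},{"grip":0,"xyz":[-0.449,0.439,0],"dr":[0,0,-0.098]},{"grip":0,"xyz":[-0.449,0.439,0],"dr":[0,0,-0.098]},{"grip":0,"xyz":[-0.449,0.439,0],"dr":[0,0,-0.098]},{"grip":0,"xyz":[-0.449,0.439,0],"dr":[0,0,-0.098]}]' 20
```

```text
time: 1.1
eef_pos: [0.4537, 0.1279, 0.2311]
tcp_rot: [0.822, 0.569, -0.0, -0.0]
contact_force: [1.3, 1.0, 0.0]
opening: 1.002
```

```bash
python3 - <<'E'
from h import *
delta([.493,.008,.23],[.0169,.0448])
E
```

```text
xyz [-0.0983  0.0791  0.0011] dr [-0.0001 -0.      0.0001]
```

```bash
python3 -m jog '[{"grip":0,"xyz":[-0.03,0.025,0],"dr":[0,0,0]},{"grip":0,"xyz":[-0.06,0.045,0],"dr":[0,0,0]},{"grip":0,"xyz":[-0.085,0.067,0],"dr":[0,0,0]},{"grip":0,"xyz":[-0.085,0.067,0],"dr":[0,0,0]},{"grip":0,"xyz":[-0.085,0.067,0],"dr":[0,0,0]}]'
python3 - <<'E'
from h import *
delta([.493,.008,.23],[.0169,.0448]); print(ctrl.get_state()["dq"].round(3))
a,C=wsnap("w1.png")
E
```

```text
time: 1.52
eef_pos: [0.4866, 0.0253, 0.2309]
tcp_rot: [0.824, 0.567, -0.0, -0.001]
contact_force: [-0.4, 0.3, 1.0]
opening: 1.003
xyz [-0.0138  0.0122  0.0009] dr [-0.0012 -0.0001 -0.0038]
[ 0.049 -0.013  0.014  0.007  0.004  0.006]
```

View pics/w1.png

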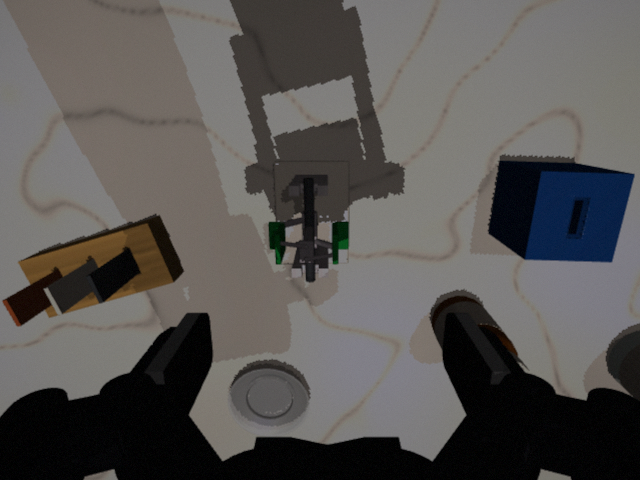

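```bash
python3 - <<'E'
from h import *
a,C=wload("w1.png")
crop(a,250,150,370,290,"c1.png",4); crop(a,480,140,640,270,"c2.png",4); crop(a,0,210,190,330,"c3.png",4)
E
```

```text
(no output)
```

View pics/c1.png

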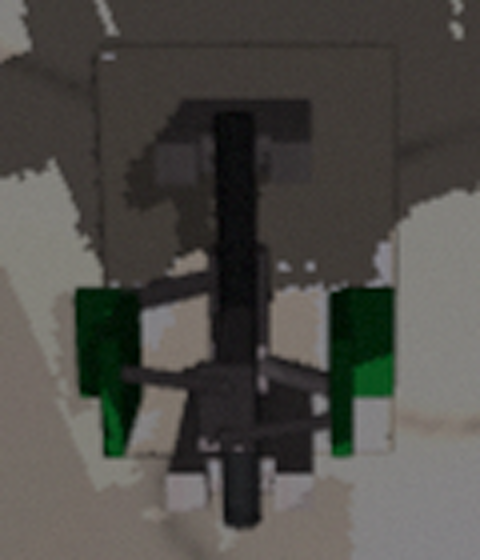

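View pics/c2.png

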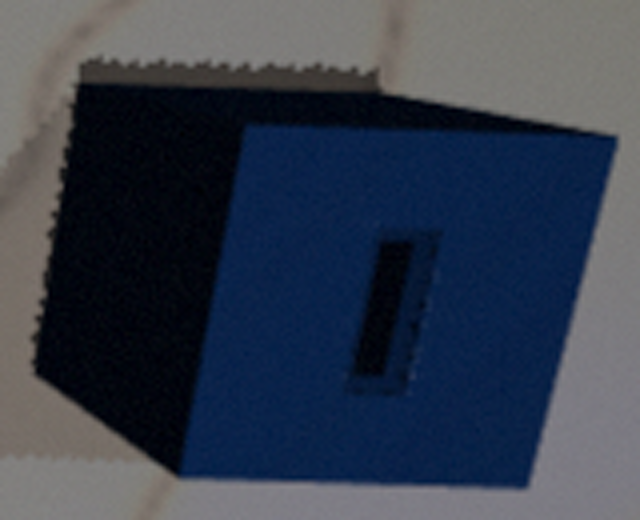

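View pics/c3.png

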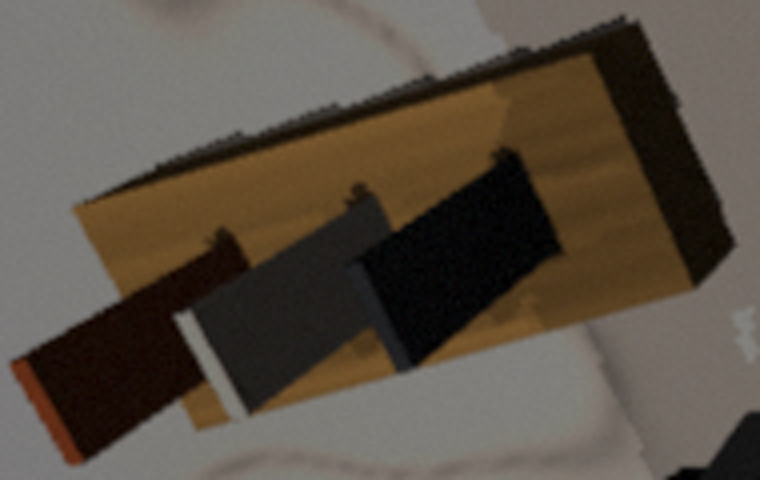

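```bash
python3 - <<'E'
from h import *
a,C=wload("w1.png")
def P(o,pts,z): 
    pts=(np.array(pts,float)+.5)/4-.5+np.array(o); return onz(C,pts,z)
def show(n,p): print(n,p.round(4).tolist())
q=P((250,150),[(104,455),(352,455)],.111); show("pads far corners",q); print(np.linalg.norm(q[0]-q[1]))
yd=(q[1]-q[0])/np.linalg.norm(q[1]-q[0]); xd=np.array([yd[1],-yd[0],0]); show("yd",yd); show("ctr pads",q.mean(0)-xd*.011)
q=P((250,150),[(236,112),(241,522)],.066); show("pin",q); print(np.linalg.norm(q[0]-q[1])); show("pin ctr",q.mean(0)); d=q[1]-q[0]; show("pin dir",d/np.linalg.norm(d))
q=P((250,150),[(99,47),(397,47),(393,456)],.005); show("stand base", q); print(np.linalg.norm(np.diff(q,axis=0),axis=1), q[[0,2]].mean(0))
q=P((480,140),[(245,125),(617,137),(527,488),(182,476)],.075); show("block",q); print(np.linalg.norm(np.diff(q,axis=0),axis=1)); show("ctr",q.mean(0)); 
d=q[2]+q[3]-q[0]-q[1]; show("block xdir",d/np.linalg.norm(d)); d=q[1]+q[2]-q[0]-q[3]; show("block ydir",d/np.linalg.norm(d))
q=P((480,140),[(378,230),(441,230),(405,395),(347,395)],.075); show("slot",q.mean(0)); print(np.linalg.norm(np.diff(q,axis=0),axis=1)); d=q[2]+q[3]-q[0]-q[1]; show("slot xdir",d/np.linalg.norm(d))
q=P((0,210),[(20,361),(76,463)],.09); show("copper",q); print(np.linalg.norm(q[0]-q[1])); show("ctr",q.mean(0)); d=q[1]-q[0]; show("xdir",d/np.linalg.norm(d))
q=P((0,210),[(213,365),(383,315)],.09); show("white,steel",q)
E
```

```text
pads far corners [[0.4939, -0.0168, 0.111], [0.5094, 0.0237, 0.111]]
0.04335145847630181
yd [0.3564, 0.9344, 0.0]
ctr pads [0.4914, 0.0074, 0.111]
pin [[0.4519, 0.0226, 0.066], [0.5312, -0.0078, 0.066]]
0.08496609684942727
pin ctr [0.4916, 0.0074, 0.066]
pin dir [0.9337, -0.3581, 0.0]
stand base [[0.4344, -0.0069, 0.005], [0.4585, 0.0564, 0.005], [0.5513, 0.0216, 0.005]]
[0.06770561 0.09908648] [0.49285702 0.00736526 0.005     ]
block [[0.5075, 0.186, 0.075], [0.5343, 0.25, 0.075], [0.5984, 0.2234, 0.075], [0.5715, 0.16, 0.075]]
[0.06937166 0.06935624 0.06886427]
ctr [0.5529, 0.2049, 0.075]
block xdir [0.9252, -0.3796, 0.0]
block ydir [0.3883, 0.9215, 0.0]
slot [0.5532, 0.205, 0.075]
[0.01188832 0.03256953 0.01129752]
slot xdir [0.9306, -0.3659, 0.0]
copper [[0.4529, -0.2313, 0.09], [0.4758, -0.2339, 0.09]]
0.022997169093499747
ctr [0.4644, -0.2326, 0.09]
xdir [0.9938, -0.1108, 0.0]
white,steel [[0.4671, -0.1967, 0.09], [0.4696, -0.1602, 0.09]]
```

```bash
python3 - <<'E'
from h import *
delta([.4915,.0074,.08],[.357,.934]); print(ctrl.get_state()["dq"].round(3))
E
```

```text
xyz [-0.0159  0.0119  0.1508] dr [-0.0014 -0.0001  0.0027]
[ 0.035 -0.01   0.009  0.001 -0.    -0.002]
```

```bash
python3 -m jog '[{"grip":0,"xyz":[-0.014,0.011,0.03],"dr":[-0.001,0,0.003]},{"grip":0,"xyz":[-0.014,0.011,0.06],"dr":[-0.001,0,0.003]},{"grip":0,"xyz":[-0.014,0.011,0.09],"dr":[-0.001,0,0.003]},{"grip":0,"xyz":[-0.014,0.011,0.09],"dr":[-0.001,0,0.003]},{"grip":0,"xyz":[-0.014,0.011,0.09],"dr":[-0.001,0,0.003]},{"grip":0,"xyz":[-0.014,0.011,0.09],"dr":[-0.001,0,0.003]}]'
python3 - <<'E'
from h import *
delta([.4915,.0074,.08],[.357,.934]); print(ctrl.get_state()["dq"].round(3))
a,C=wsnap("w2.png")
E
```

```text
time: 2.07
eef_pos: [0.4926, 0.0105, 0.1429]
tcp_rot: [0.823, 0.568, 0.001, 0.001]
contact_force: [0.8, -0.3, 0.3]
opening: 1.0
xyz [-0.0034 -0.0001  0.0629] dr [ 0.0029 -0.0005  0.003 ]
[-0.006 -0.02  -0.028 -0.002 -0.006 -0.002]
```

View pics/w2.png

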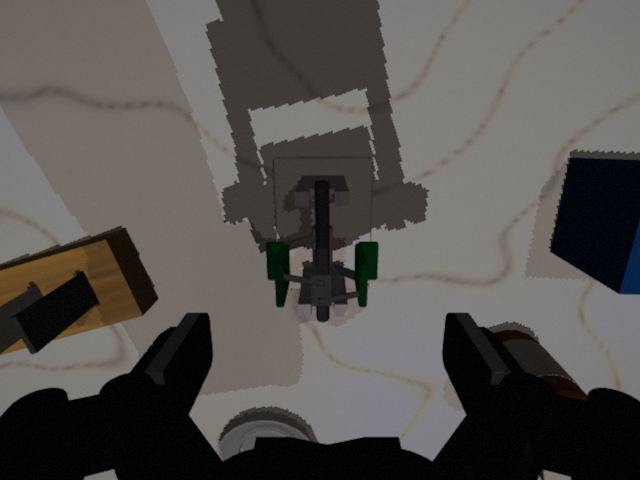

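```bash
python3 -m jog '[{"grip":0,"xyz":[-0.0034,0,0.02],"dr":[0.003,0,0.003]},{"grip":0,"xyz":[-0.0034,0,0.04],"dr":[0.003,0,0.003]},{"grip":0,"xyz":[-0.0034,0,0.055],"dr":[0.003,0,0.003]},{"grip":0,"xyz":[-0.0034,0,0.063],"dr":[0.003,0,0.003]},{"grip":0,"xyz":[-0.0034,0,0.063],"dr":[0.003,0,0.003]},{"grip":0.3,"xyz":[-0.0034,0,0.063],"dr":[0.003,0,0.003]},{"grip":0.3,"xyz":[-0.0034,0,0.063],"dr":[0.003,0,0.003]},{"grip":0.3,"xyz":[-0.0034,0,0.063],"dr":[0.003,0,0.003]},{"grip":0.3,"xyz":[-0.0034,0,0.063],"dr":[0.003,0,0.003]}]' 20
python3 - <<'E'
from h import *
delta([.4915,.0074,.08],[.357,.934]); print(ctrl.get_state()["dq"].round(3))
a,C=wsnap("w3.png")
E
```

```text
time: 2.87
eef_pos: [0.4916, 0.0063, 0.0796]
tcp_rot: [0.824, 0.566, 0.0, 0.0]
contact_force: [-0.5, -0.7, -0.5]
opening: 0.703
xyz [ 0.001  -0.0005 -0.0004] dr [ 0.0003 -0.0004 -0.0017]
[-0.001  0.004  0.006 -0.002  0.002 -0.002]
```

View pics/w3.png

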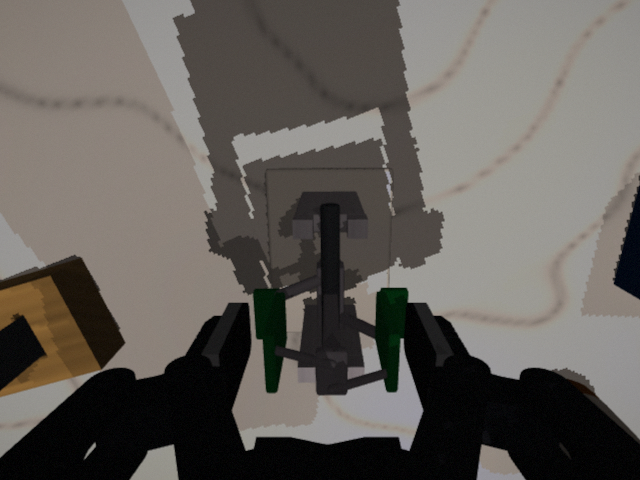

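```bash
python3 -m jog '[{"grip":0.4,"xyz":[0.0014,0,0],"dr":[0,0,-0.002]},{"grip":0.46,"xyz":[0.0014,0,0],"dr":[0,0,-0.002]},{"grip":0.46,"xyz":[0.0014,0,0],"dr":[0,0,-0.002]},{"grip":0.46,"xyz":[0.0014,0,0],"dr":[0,0,-0.002]},{"grip":0.46,"xyz":[0.0014,0,0],"dr":[0,0,-0.002]}]' 20
python3 - <<'E'
from h import *
delta([.4915,.0074,.08],[.357,.934])
a,C=wsnap("w4.png")
crop(a,180,260,480,440,"c4.png",2.5)
E
```

```text
time: 3.33
eef_pos: [0.4912, 0.0078, 0.0783]
tcp_rot: [0.824, 0.567, -0.001, -0.001]
contact_force: [-0.3, -0.9, 0.5]
opening: 0.541
xyz [-0.0002  0.0004 -0.0017] dr [-0.0021  0.0001  0.0003]
```

View pics/c4.png

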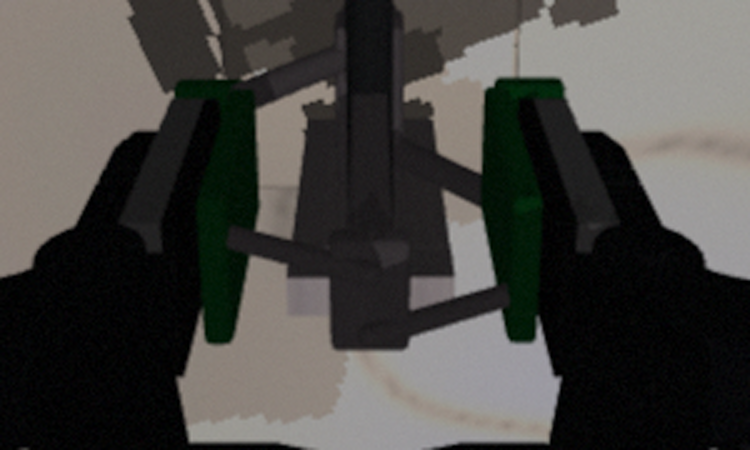

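```bash
for g in 1; do python3 -m jog '[{"grip":0.48,"xyz":[0,0,-0.001],"dr":[0,0,0]},{"grip":0.48,"xyz":[0,0,-0.001],"dr":[0,0,0]}]' 20
python3 -m jog '[{"grip":0.5,"xyz":[0,0,0],"dr":[0,0,0]},{"grip":0.5,"xyz":[0,0,0],"dr":[0,0,0]}]' 20
python3 -m jog '[{"grip":0.52,"xyz":[0,0,0],"dr":[0,0,0]},{"grip":0.52,"xyz":[0,0,0],"dr":[0,0,0]}]' 20; done
```

```text
time: 3.55
eef_pos: [0.4914, 0.0077, 0.0795]
tcp_rot: [0.824, 0.567, -0.0, -0.001]
contact_force: [-0.1, -0.4, -0.5]
opening: 0.523
time: 3.72
eef_pos: [0.4914, 0.0078, 0.0797]
tcp_rot: [0.824, 0.567, -0.0, -0.001]
contact_force: [-0.9, 0.5, 2.7]
opening: 0.502
time: 3.88
eef_pos: [0.4915, 0.0078, 0.08]
tcp_rot: [0.824, 0.567, -0.001, -0.001]
contact_force: [-2.1, 0.3, 5.5]
opening: 0.486
```

```bash
python3 -m jog '[{"grip":0.52,"xyz":[0,0,-0.0015],"dr":[0,0,0]},{"grip":0.52,"xyz":[0,0,-0.0015],"dr":[0,0,0]}]' 20
python3 -m jog '[{"grip":0.54,"xyz":[0,0,0],"dr":[0,0,0]},{"grip":0.54,"xyz":[0,0,0],"dr":[0,0,0]}]' 20
python3 - <<'E'
from h import *
a,C=wsnap("w5.png")
crop(a,180,260,480,440,"c5.png",2.5)
a=ctrl.read_camera("scene"); crop(a,320,180,400,280,"s5.png",6)
E
```

```text
time: 4.05
eef_pos: [0.4912, 0.0078, 0.0806]
tcp_rot: [0.824, 0.567, -0.0, -0.001]
contact_force: [-0.2, 0.4, -0.4]
opening: 0.483
time: 4.22
eef_pos: [0.491, 0.0078, 0.0804]
tcp_rot: [0.824, 0.567, -0.001, -0.001]
contact_force: [-0.9, -0.2, -0.5]
opening: 0.464
```

View pics/c5.png

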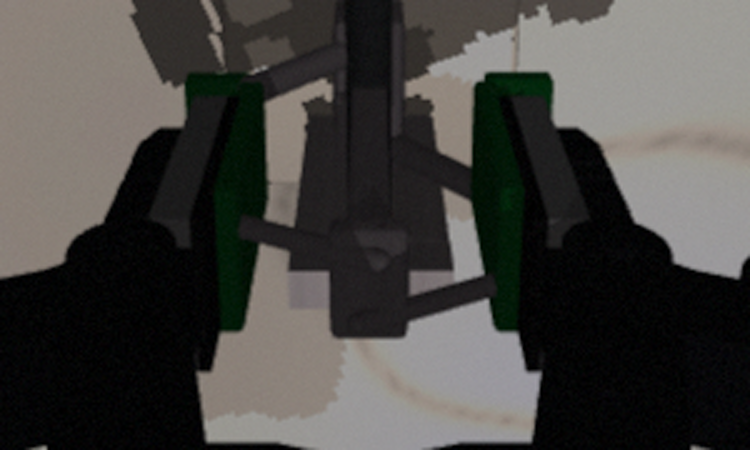

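View pics/s5.png

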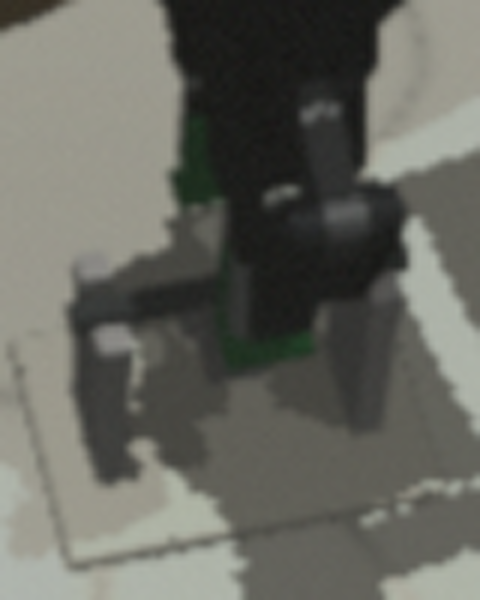

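```bash
python3 -m jog '[{"grip":0.58,"xyz":[0,0,-0.0005],"dr":[0,0,0]},{"grip":0.62,"xyz":[0,0,-0.001],"dr":[0,0,0]},{"grip":0.62,"xyz":[0,0,-0.001],"dr":[0,0,0]},{"grip":0.62,"xyz":[0,0,-0.005],"dr":[0,0,0]},{"grip":0.62,"xyz":[0,0,-0.01],"dr":[0,0,0]},{"grip":0.62,"xyz":[0,0,-0.025],"dr":[0,0,0]},{"grip":0.62,"xyz":[0,0,-0.045],"dr":[0,0,0]},{"grip":0.62,"xyz":[0,0,-0.07],"dr":[0,0,0]},{"grip":0.62,"xyz":[0,0,-0.1],"dr":[0,0,0]},{"grip":0.62,"xyz":[0,0,-0.11],"dr":[0,0,0]},{"grip":0.62,"xyz":[0,0,-0.11],"dr":[0,0,0]}]' 20
python3 - <<'E'
from h import *
a,C=wsnap("w6.png")
crop(a,180,200,480,440,"c6.png",2.5)
a=ctrl.read_camera("scene"); crop(a,320,150,420,280,"s6.png",4)
E
```

```text
time: 5.23
eef_pos: [0.4938, 0.0073, 0.1948]
tcp_rot: [0.824, 0.567, 0.002, 0.002]
contact_force: [1.2, 1.0, -1.3]
opening: 0.387
```

View pics/c6.png

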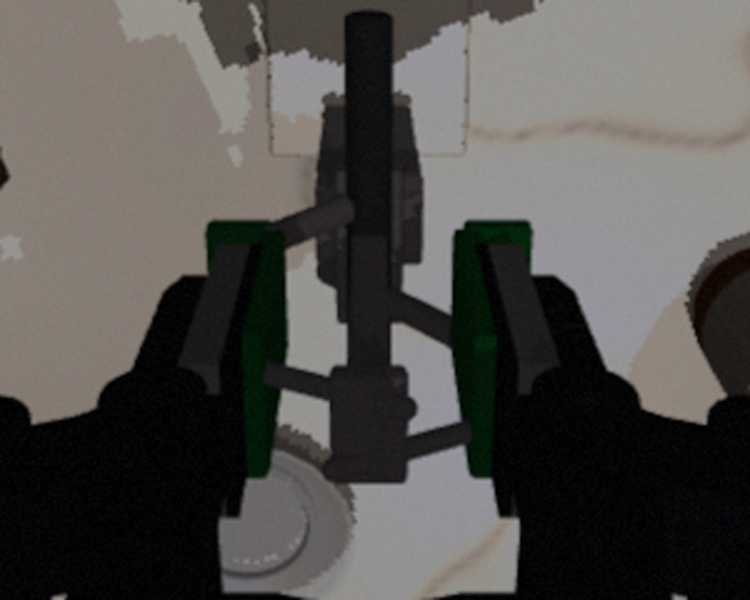

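View pics/s6.png

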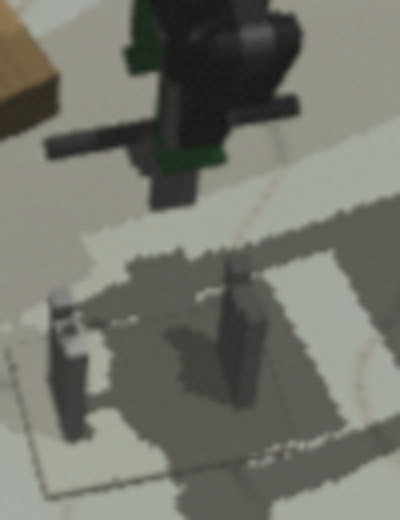

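```bash
python3 - <<'E'
from h import *
delta([.465,-.175,.2],[.0716,.9974])
a,_=wload("w6.png"); c=ctrl.get_calibration("wrist"); H=c["hand_eye"]; Hi=np.linalg.inv(H)
C=(c["mtx"],Hi[:3,:3],Hi[:3,3])
f=lambda x,y:((x+.5)/2.5-.5+180,(y+.5)/2.5-.5+200)
print("pin end",onz(C,f(369,14),.0125),onz(C,f(369,14),.0165))
print("pad far corners",onz(C,[f(245,478),f(490,478)],-.0305))
E
```

```text
xyz [-0.18    0.0408 -0.0098] dr [-0.0023 -0.0003 -0.2931]
pin end [[-0.00047515 -0.04274867  0.0125    ]] [[-0.00047655 -0.04187853  0.0165    ]]
pad far corners [[-0.0168658   0.01047023 -0.0305    ]
 [ 0.01554455  0.01045446 -0.0305    ]]
```

```bash
python3 -m jog '[{"grip":0.62,"xyz":[-0.03,0.007,-0.006],"dr":[0,0,-0.05]},{"grip":0.62,"xyz":[-0.06,0.014,-0.006],"dr":[0,0,-0.1]},{"grip":0.62,"xyz":[-0.09,0.021,-0.006],"dr":[0,0,-0.15]},{"grip":0.62,"xyz":[-0.12,0.028,-0.006],"dr":[0,0,-0.2]},{"grip":0.62,"xyz":[-0.15,0.035,-0.006],"dr":[0,0,-0.25]},{"grip":0.62,"xyz":[-0.17,0.039,-0.006],"dr":[0,0,-0.293]},{"grip":0.62,"xyz":[-0.18,0.041,-0.006],"dr":[0,0,-0.293]},{"grip":0.62,"xyz":[-0.18,0.041,-0.006],"dr":[0,0,-0.293]},{"grip":0.62,"xyz":[-0.18,0.041,-0.006],"dr":[0,0,-0.293]},{"grip":0.62,"xyz":[-0.18,0.041,-0.006],"dr":[0,0,-0.293]}]' 20
python3 - <<'E'
from h import *
a,C=wsnap("w7.png"); print(ctrl.get_state()["dq"].round(3))
E
```

```text
time: 6.17
eef_pos: [0.4653, -0.1738, 0.1957]
tcp_rot: [0.732, 0.681, -0.0, -0.002]
contact_force: [-0.4, 0.1, 0.8]
opening: 0.383
[ 0.005 -0.005 -0.007 -0.002 -0.001 -0.005]
```

View pics/w7.png

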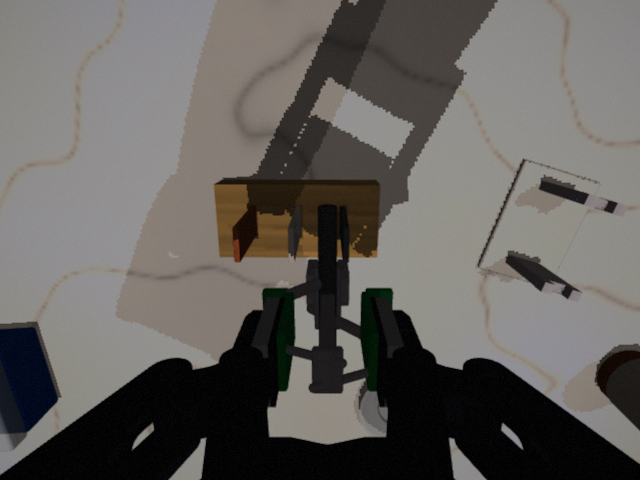

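```bash
python3 - <<'E'
from h import *
a,C=wload("w7.png")
crop(a,205,170,395,270,"c7.png",4)
E
```

```text
(no output)
```

View pics/c7.png

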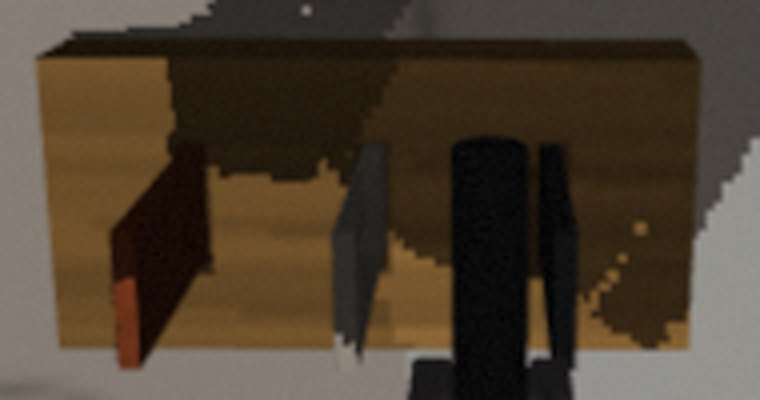

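```bash
python3 - <<'E'
from h import *
a,C=wload("w7.png")
g=lambda p:(np.array(p,float)+.5)/4-.5+np.array((205,170))
q=onz(C,g([(121,230),(131,366)]),.09); print(q,np.linalg.norm(q[1]-q[0]),q.mean(0)); d=q[1]-q[0]; print(d/np.linalg.norm(d))
q=onz(C,g([(40,57),(698,60),(690,347),(62,348)]),.028); print(q,np.linalg.norm(np.diff(q,axis=0),axis=1),q.mean(0))
yd=q[1]+q[2]-q[0]-q[3]; yd/=np.linalg.norm(yd); print("yd",yd); print("slots",q.mean(0)-.036*yd)
c=q.mean(0)-.036*yd
delta([c[0],c[1],.2],yd)
E
```

```text
[[ 0.45230861 -0.232762    0.09      ]
 [ 0.47548496 -0.23436594  0.09      ]] 0.02323177958100626 [ 0.46389679 -0.23356397  0.09      ]
[ 9.97613835e-01 -6.90408309e-02  1.19472447e-15]
[[ 0.43232424 -0.25952558  0.028     ]
 [ 0.44210692 -0.13191904  0.028     ]
 [ 0.50117798 -0.13552452  0.028     ]
 [ 0.49208299 -0.26429718  0.028     ]] [0.12798097 0.05918099 0.12909344] [ 0.46692304 -0.19781658  0.028     ]
yd [0.07343306 0.99730015 0.        ]
slots [ 0.46427944 -0.23371939  0.028     ]
xyz [-0.0599  0.003  -0.0041] dr [-0.003  -0.0016  0.0026]
```

```bash
python3 -m jog '[{"grip":0.62,"xyz":[-0.02,0.003,0],"dr":[-0.003,-0.001,0.001]},{"grip":0.62,"xyz":[-0.04,0.003,0.0],"dr":[-0.003,-0.001,0.001]},{"grip":0.62,"xyz":[-0.055,0.003,0.01],"dr":[-0.003,-0.001,0.001]},{"grip":0.62,"xyz":[-0.0593,0.003,0.025],"dr":[-0.003,-0.001,0.001]},{"grip":0.62,"xyz":[-0.0593,0.003,0.035],"dr":[-0.003,-0.001,0.001]},{"grip":0.62,"xyz":[-0.0593,0.003,0.035],"dr":[-0.003,-0.001,0.001]},{"grip":0.62,"xyz":[-0.0593,0.003,0.035],"dr":[-0.003,-0.001,0.001]},{"grip":0.62,"xyz":[-0.0593,0.003,0.035],"dr":[-0.003,-0.001,0.001]}]' 20
python3 - <<'E'
from h import *
a,C=wsnap("w8.png"); print(ctrl.get_state()["dq"].round(3))
crop(a,200,150,460,420,"c8.png",2)
s=ctrl.read_camera("scene"); crop(s,220,60,370,200,"s8.png",4)
delta([.4644,-.233,.1175],[.072,.997])
E
```

```text
time: 6.88
eef_pos: [0.4645, -0.2338, 0.1618]
tcp_rot: [0.732, 0.681, 0.0, 0.001]
contact_force: [0.8, -0.2, 0.2]
opening: 0.385
[-0.003 -0.004 -0.008 -0.001 -0.002 -0.002]
xyz [ 0.0013 -0.0006  0.0451] dr [0.0024 0.0012 0.0001]
```

View pics/c8.png

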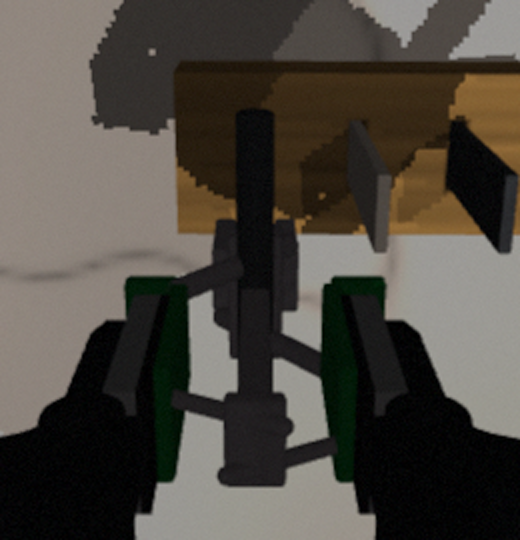

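View pics/s8.png

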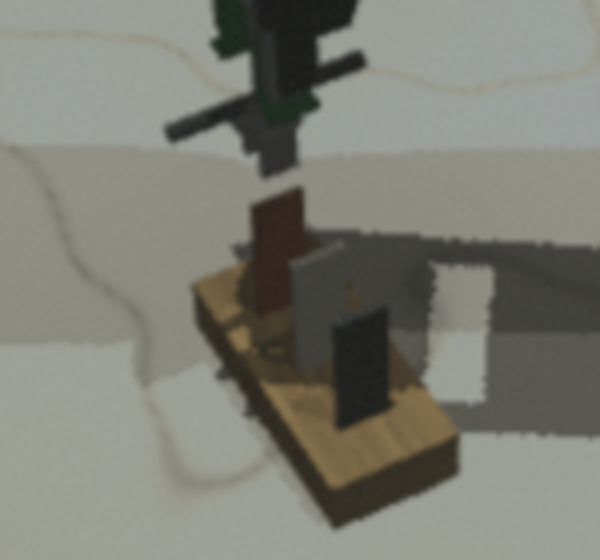

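```bash
python3 - <<'E'
from h import *
a,C=wload("w8.png")
g=lambda p:(np.array(p,float)+.5)/2-.5+np.array((200,150))
q=onz(C,g([(383,177),(382,250),(508,177),(506,252)]),.09); print(q)
w=q[:2].mean(0); s=q[2:].mean(0); yd=np.array([.072,.9974,0]); print(w-.036*yd, s-.072*yd)
E
```

```text
[[ 0.45586579 -0.19791027  0.09      ]
 [ 0.4778482  -0.19872446  0.09      ]
 [ 0.45837552 -0.16305489  0.09      ]
 [ 0.48103107 -0.16311159  0.09      ]]
[ 0.464265   -0.23422376  0.09      ] [ 0.4645193  -0.23489604  0.09      ]
```

```bash
python3 -m jog '[{"grip":0.62,"xyz":[0.0005,-0.0005,0.01],"dr":[0.002,0.001,0]},{"grip":0.62,"xyz":[0.0005,-0.0005,0.02],"dr":[0.002,0.001,0]},{"grip":0.62,"xyz":[0.0005,-0.0005,0.03],"dr":[0.002,0.001,0]},{"grip":0.62,"xyz":[0.0005,-0.0005,0.038],"dr":[0.002,0.001,0]},{"grip":0.62,"xyz":[0.0005,-0.0005,0.04],"dr":[0.002,0.001,0]},{"grip":0.62,"xyz":[0.0005,-0.0005,0.04],"dr":[0.002,0.001,0]},{"grip":0.62,"xyz":[0.0005,-0.0005,0.04],"dr":[0.002,0.001,0]}]' 20
python3 - <<'E'
from h import *
a,C=wsnap("w9.png"); print(ctrl.get_state()["dq"].round(3))
crop(a,200,150,460,420,"c9.png",2)
s=ctrl.read_camera("scene"); crop(s,220,60,370,200,"s9.png",4)
delta([.4644,-.233,.1175],[.072,.997])
E
```

```text
time: 7.57
eef_pos: [0.4638, -0.234, 0.1214]
tcp_rot: [0.732, 0.681, -0.0, -0.001]
contact_force: [0.6, 0.2, 0.3]
opening: 0.385
[-0.001 -0.006 -0.007  0.001  0.003  0.002]
xyz [0.0012 0.0001 0.0047] dr [-0.0001  0.     -0.0007]
```

View pics/c9.png

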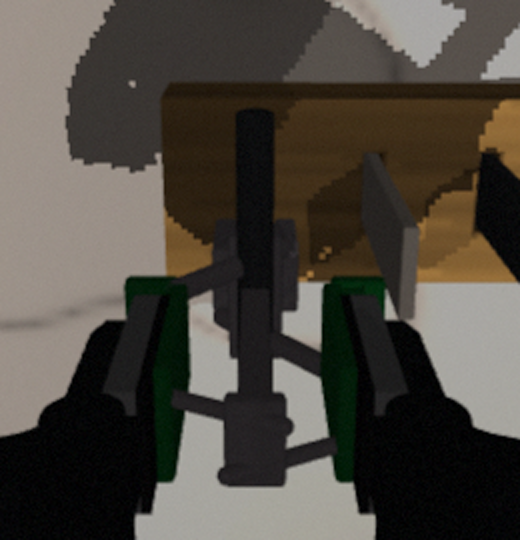

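View pics/s9.png

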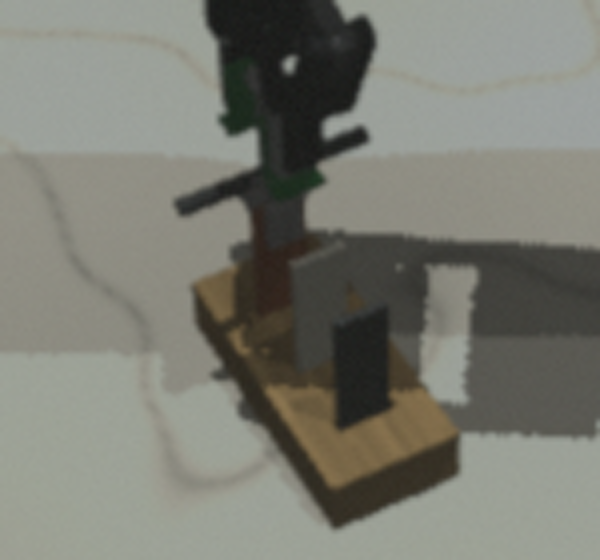

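```bash
python3 -m jog '[{"grip":0.62,"xyz":[0.0005,0,0.001],"dr":[0,0,0]},{"grip":0.62,"xyz":[0.0005,0,0.002],"dr":[0,0,0]},{"grip":0.62,"xyz":[0.0005,0,0.003],"dr":[0,0,0]},{"grip":0.62,"xyz":[0.0005,0,0.003],"dr":[0,0,0]}]'
python3 -m jog '[{"grip":0.62,"xyz":[0,0,0.001],"dr":[0,0,0]},{"grip":0.62,"xyz":[0,0,0.001],"dr":[0,0,0]}]'
python3 -m jog '[{"grip":0.62,"xyz":[0,0,0.0005],"dr":[0,0,0]},{"grip":0.62,"xyz":[0,0,0.0005],"dr":[0,0,0]}]'
```

```text
time: 8.0
eef_pos: [0.4638, -0.2334, 0.1186]
tcp_rot: [0.732, 0.681, -0.0, -0.001]
contact_force: [0.9, -0.1, -0.7]
opening: 0.387
time: 8.17
eef_pos: [0.4642, -0.2337, 0.1182]
tcp_rot: [0.732, 0.681, -0.0, -0.0]
contact_force: [-0.9, -0.1, -0.1]
opening: 0.385
time: 8.33
eef_pos: [0.4643, -0.2339, 0.1181]
tcp_rot: [0.732, 0.681, -0.0, 0.0]
contact_force: [-0.5, -1.1, 4.7]
opening: 0.383
```

```bash
cat >> h.py <<'E'
def padgap(a,r0=348,r1=388):
    g=a[r0:r1].astype(float); 
    d=(g[:,:,1]-.5*(g[:,:,0]+g[:,:,2])).mean(0)
    d=cv2.GaussianBlur(d[None],(0,0),1.0)[0]
    # weighted centroid of green in each half and its mass
    L=np.clip(d[250:320],0,None); R=np.clip(d[335:410],0,None)
    cl=(L*np.arange(250,320)).sum()/L.sum(); cr=(R*np.arange(335,410)).sum()/R.sum()
    def edge(seg,o,rev):
        s=seg[::-1] if rev else seg
        h=seg.max()/2; i=np.argmax(s>h); x=i-(s[i]-h)/(s[i]-s[i-1])
        return o+len(seg)-1-x if rev else o+x
    el=edge(d[250:320],250,True); er=edge(d[335:410],335,False)
    return cl,cr,el,er,cr-cl,er-el
E
python3 - <<'E'
from h import *
for n in ["w8.png","w9.png"]:
    print(np.round(padgap(wload(n)[0]),2))
a=wload("w9.png")[0]; print(a[360:380:5,270:300,1])
E
```

```text
[284.73 368.67 287.57 366.62  83.94  79.05]
[284.38 369.69 287.54 366.6   85.31  79.06]
[[  4   5   4   4   6   2   2  15  25  25  30  29  26  30  26  24  24  17
   18  17  20  66 132 166 167 167 165 167 166 165]
 [  1   5   5   5   0   0   2  14  27  29  25  28  26  28  26  25  24  21
   20  15  35 110 167 164 168 166 167 164 168 166]
 [  0  10   8   3   4   6   2  11  20  27  25  27  26  26  27  23  24  17
   19  24 105 166 166 165 166 165 165 165 168 166]
 [  6   4   3   5   1   7   5   6  21  30  27  28  30  30  24  27  30  19
   23  88 153 167 166 166 166 165 165 165 165 165]]
```

```bash
cat > pg.py <<'E'
from h import *
import sys
a,C=wsnap(sys.argv[1]); s=ctrl.get_state(); print(np.round(padgap(a),2), round(float(s["opening"]),4), s["contact_force"].round(1), s["eef_pos"].round(4))
E
python3 -m jog '[{"grip":0.58,"xyz":[0,0,0],"dr":[0,0,0]},{"grip":0.56,"xyz":[0,0,0],"dr":[0,0,0]},{"grip":0.56,"xyz":[0,0,0],"dr":[0,0,0]}]' 20; python3 pg.py g1.png
python3 -m jog '[{"grip":0.54,"xyz":[0,0,0],"dr":[0,0,0]},{"grip":0.54,"xyz":[0,0,0],"dr":[0,0,0]}]' 20; python3 pg.py g2.png
python3 -m jog '[{"grip":0.53,"xyz":[0,0,0],"dr":[0,0,0]},{"grip":0.53,"xyz":[0,0,0],"dr":[0,0,0]}]' 20; python3 pg.py g3.png
python3 -m jog '[{"grip":0.52,"xyz":[0,0,0],"dr":[0,0,0]},{"grip":0.52,"xyz":[0,0,0],"dr":[0,0,0]}]' 20; python3 pg.py g4.png
```

```text
time: 8.58
eef_pos: [0.4641, -0.2336, 0.1176]
tcp_rot: [0.732, 0.681, -0.0, -0.0]
contact_force: [-0.7, 0.4, 3.6]
opening: 0.44
[277.77 376.03 280.62 373.66  98.26  93.05] 0.4389 [-0.3 -0.2  4.1] [ 0.4641 -0.2336  0.1176]
time: 8.8
eef_pos: [0.464, -0.2335, 0.1173]
tcp_rot: [0.732, 0.681, -0.0, -0.0]
contact_force: [0.2, 0.3, 3.6]
opening: 0.459
[275.59 378.28 278.12 376.09 102.7   97.97] 0.4624 [ 0.  -0.4  3.3] [ 0.464  -0.2336  0.1174]
time: 9.02
eef_pos: [0.4639, -0.2334, 0.1171]
tcp_rot: [0.732, 0.681, -0.0, -0.0]
contact_force: [0.4, 0.0, 2.2]
opening: 0.469
[274.63 379.01 277.83 376.31 104.38  98.48] 0.4721 [0.8 0.  2.6] [ 0.4639 -0.2334  0.1171]
time: 9.23
eef_pos: [0.4632, -0.2329, 0.1164]
tcp_rot: [0.732, 0.681, -0.0, -0.001]
contact_force: [0.0, -0.1, 0.8]
opening: 0.478
[274.13 379.76 277.68 376.55 105.63  98.87] 0.478 [ 0.5 -0.8 -0.2] [ 0.4633 -0.233   0.1164]
```

```bash

python3 -m jog '[{"grip":0.52,"xyz":[0,0,-0.0008],"dr":[0,0,0]},{"grip":0.52,"xyz":[0,0,-0.0008],"dr":[0,0,0]}]' 20; python3 pg.py g5.png
python3 -m jog '[{"grip":0.525,"xyz":[0,0,0],"dr":[0,0,0]},{"grip":0.528,"xyz":[0,0,0],"dr":[0,0,0]},{"grip":0.528,"xyz":[0,0,0],"dr":[0,0,0]}]' 20; python3 pg.py g6.png
python3 -m jog '[{"grip":0.528,"xyz":[0,0,-0.001],"dr":[0,0,0]},{"grip":0.528,"xyz":[0,0,-0.002],"dr":[0,0,0]},{"grip":0.528,"xyz":[0,0,-0.003],"dr":[0,0,0]},{"grip":0.528,"xyz":[0,0,-0.003],"dr":[0,0,0]}]' 20; python3 pg.py g7.png
```

```text
time: 9.45
eef_pos: [0.4636, -0.2332, 0.1177]
tcp_rot: [0.732, 0.681, -0.0, -0.001]
contact_force: [0.3, -1.0, -0.2]
opening: 0.48
[274.42 379.34 278.3  376.09 104.91  97.8 ] 0.4807 [-0.7  0.2 -0.2] [ 0.4637 -0.2333  0.1178]
time: 9.75
eef_pos: [0.4638, -0.2334, 0.118]
tcp_rot: [0.732, 0.681, -0.0, -0.001]
contact_force: [-0.5, -0.9, 1.1]
opening: 0.473
[274.85 378.99 278.3  376.09 104.14  97.79] 0.4711 [-0.7 -0.9  0.3] [ 0.4638 -0.2334  0.1179]
time: 10.13
eef_pos: [0.4639, -0.2335, 0.1211]
tcp_rot: [0.732, 0.681, -0.0, -0.0]
contact_force: [0.3, 0.3, -1.3]
opening: 0.473
[274.93 378.77 278.4  376.07 103.84  97.67] 0.4738 [ 1.2 -0.1 -1.3] [ 0.4638 -0.2334  0.121 ]
```

```bash

python3 -m jog '[{"grip":0.528,"xyz":[0,0,-0.003],"dr":[0,0,0]},{"grip":0.528,"xyz":[0,0,-0.006],"dr":[0,0,0]},{"grip":0.528,"xyz":[0,0,-0.009],"dr":[0,0,0]},{"grip":0.528,"xyz":[0,0,-0.012],"dr":[0,0,0]},{"grip":0.528,"xyz":[0,0,-0.012],"dr":[0,0,0]}]' 20; python3 pg.py g8.png
python3 - <<'E'
from h import *
s=ctrl.read_camera("scene"); crop(s,220,60,370,200,"s10.png",4)
crop(wload("g8.png")[0],200,150,460,420,"c10.png",2)
E
```

```text
time: 10.6
eef_pos: [0.4644, -0.2338, 0.1341]
tcp_rot: [0.732, 0.681, 0.0, 0.0]
contact_force: [0.1, 0.1, -0.8]
opening: 0.477
[275.02 378.5  278.42 376.12 103.48  97.7 ] 0.471 [ 0.2  0.1 -1. ] [ 0.4642 -0.2337  0.1337]
```

View pics/s10.png

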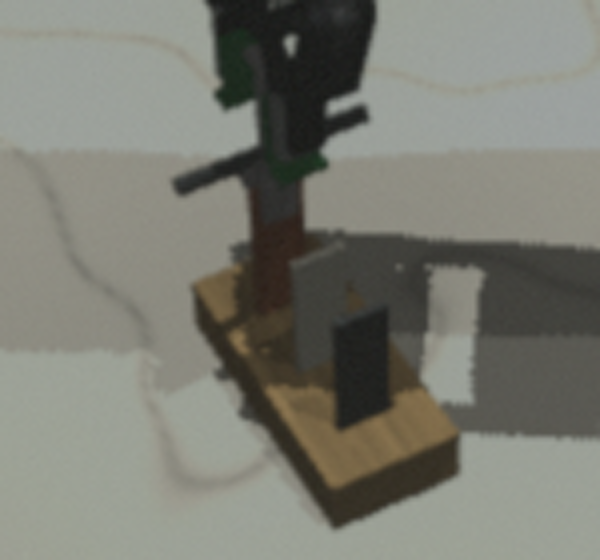

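View pics/c10.png

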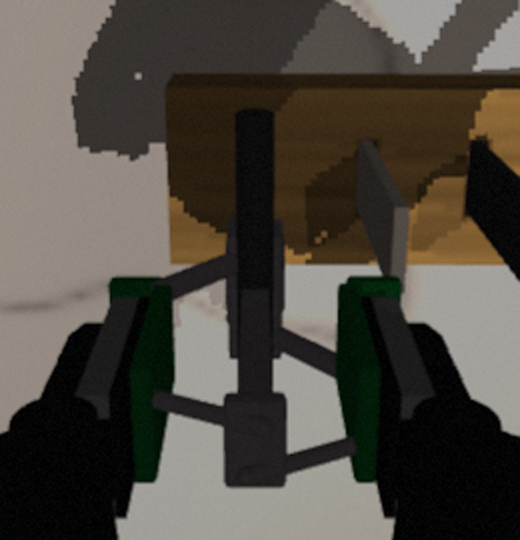

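```bash

python3 -m jog '[{"grip":0.528,"xyz":[0,0,-0.004],"dr":[0,0,0]},{"grip":0.528,"xyz":[0,0,-0.009],"dr":[0,0,0]},{"grip":0.528,"xyz":[0,0,-0.015],"dr":[0,0,0]},{"grip":0.528,"xyz":[0,0,-0.023],"dr":[0,0,0]},{"grip":0.528,"xyz":[0,0,-0.033],"dr":[0,0,0]},{"grip":0.528,"xyz":[0,0,-0.045],"dr":[0,0,0]},{"grip":0.528,"xyz":[0,0,-0.058],"dr":[0,0,0]},{"grip":0.528,"xyz":[0,0,-0.071],"dr":[0,0,0]},{"grip":0.528,"xyz":[0,0,-0.084],"dr":[0,0,0]},{"grip":0.528,"xyz":[0,0,-0.096],"dr":[0,0,0]},{"grip":0.528,"xyz":[0,0,-0.104],"dr":[0,0,0]},{"grip":0.528,"xyz":[0,0,-0.106],"dr":[0,0,0]}]' 20; python3 pg.py g9.png
python3 - <<'E'
from h import *
s=ctrl.read_camera("scene"); crop(s,220,20,370,200,"s11.png",3)
crop(wload("g9.png")[0],200,150,460,420,"c11.png",2)
delta([.5532,.205,.24],[.372,.928])
E
```

```text
time: 11.7
eef_pos: [0.4648, -0.2341, 0.2417]
tcp_rot: [0.732, 0.681, 0.0, 0.002]
contact_force: [-0.2, 0.5, -1.1]
opening: 0.475
[275.59 379.46 278.12 376.23 103.87  98.11] 0.4721 [ 0.9 -0.2 -1.5] [ 0.4645 -0.2339  0.2409]
xyz [ 4.439e-01  5.690e-02 -3.000e-04] dr [1.000e-04 0.000e+00 3.085e-01]
```

View pics/s11.png

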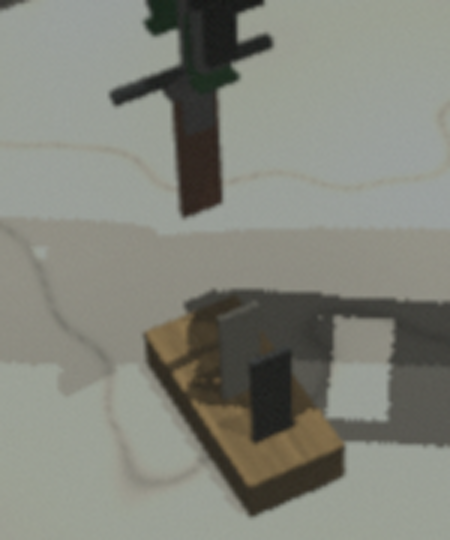

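View pics/c11.png

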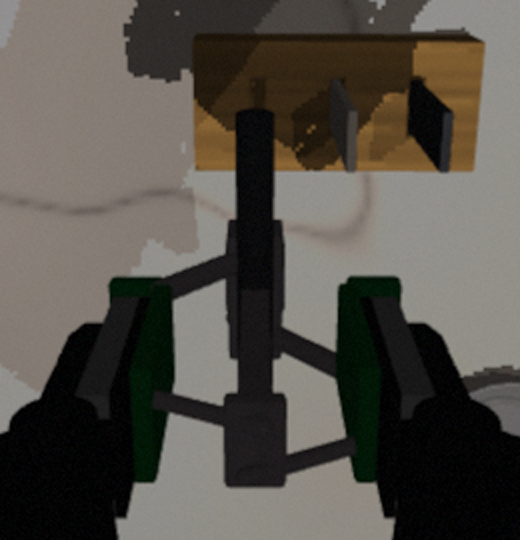

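```bash

python3 -m jog '[{"grip":0.528,"xyz":[0.008,0.001,0],"dr":[0,0,0.006]},{"grip":0.528,"xyz":[0.022,0.003,0],"dr":[0,0,0.015]},{"grip":0.528,"xyz":[0.042,0.005,0],"dr":[0,0,0.029]},{"grip":0.528,"xyz":[0.066,0.008,0],"dr":[0,0,0.046]},{"grip":0.528,"xyz":[0.092,0.012,0],"dr":[0,0,0.064]},{"grip":0.528,"xyz":[0.12,0.015,0],"dr":[0,0,0.083]},{"grip":0.528,"xyz":[0.148,0.019,0],"dr":[0,0,0.103]},{"grip":0.528,"xyz":[0.176,0.023,0],"dr":[0,0,0.122]},{"grip":0.528,"xyz":[0.2,0.026,0],"dr":[0,0,0.139]},{"grip":0.528,"xyz":[0.22,0.028,0],"dr":[0,0,0.153]},{"grip":0.528,"xyz":[0.232,0.03,0],"dr":[0,0,0.161]},{"grip":0.528,"xyz":[0.236,0.03,0],"dr":[0,0,0.164]}]' 20; python3 pg.py g10.png
python3 - <<'E'
from h import *
delta([.5532,.205,.24],[.372,.928])
E
```

```text
time: 12.8
eef_pos: [0.5105, 0.0021, 0.2378]
tcp_rot: [0.785, 0.619, -0.001, -0.002]
contact_force: [-1.0, -0.9, -0.9]
opening: 0.47
[272.43 381.76 278.25 376.35 109.33  98.1 ] 0.4731 [-0.5 -0.  -1.4] [0.5104 0.0016 0.238 ]
xyz [ 0.2077 -0.0057 -0.0018] dr [-0.0035 -0.0006  0.1464]
```

```bash

python3 -m jog '[{"grip":0.528,"xyz":[0.008,0,0],"dr":[0,0,0.01]},{"grip":0.528,"xyz":[0.022,0,0],"dr":[0,0,0.025]},{"grip":0.528,"xyz":[0.042,0,0],"dr":[0,0,0.045]},{"grip":0.528,"xyz":[0.066,-0.001,0],"dr":[0,0,0.065]},{"grip":0.528,"xyz":[0.09,-0.002,0],"dr":[0,0,0.09]},{"grip":0.528,"xyz":[0.112,-0.004,0],"dr":[-0.001,0,0.115]},{"grip":0.528,"xyz":[0.13,-0.005,0],"dr":[-0.002,0,0.135]},{"grip":0.528,"xyz":[0.142,-0.006,0],"dr":[-0.003,0,0.146]},{"grip":0.528,"xyz":[0.147,-0.006,0],"dr":[-0.003,0,0.146]},{"grip":0.528,"xyz":[0.147,-0.006,0],"dr":[-0.003,0,0.146]},{"grip":0.528,"xyz":[0.147,-0.006,0],"dr":[-0.003,0,0.146]}]' 20; python3 pg.py g11.png
```

```text
time: 13.77
eef_pos: [0.5395, 0.1433, 0.2387]
tcp_rot: [0.829, 0.56, 0.0, 0.001]
contact_force: [0.4, 0.2, -1.1]
opening: 0.47
[272.21 377.87 278.07 376.15 105.66  98.08] 0.4714 [ 0.1  0.7 -1.5] [0.5395 0.1431 0.2388]
```

View pics/g11.png

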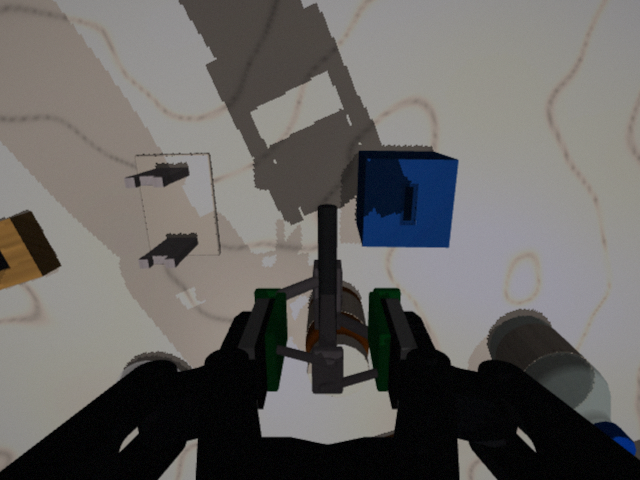

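```bash
python3 - <<'E'
from h import *
a,C=wload("g11.png")
b=np.clip(a.astype(float)*2,0,255).astype(np.uint8)
crop(b,345,135,475,255,"c12.png",5)
E
```

```text
(no output)
```

View pics/c12.png

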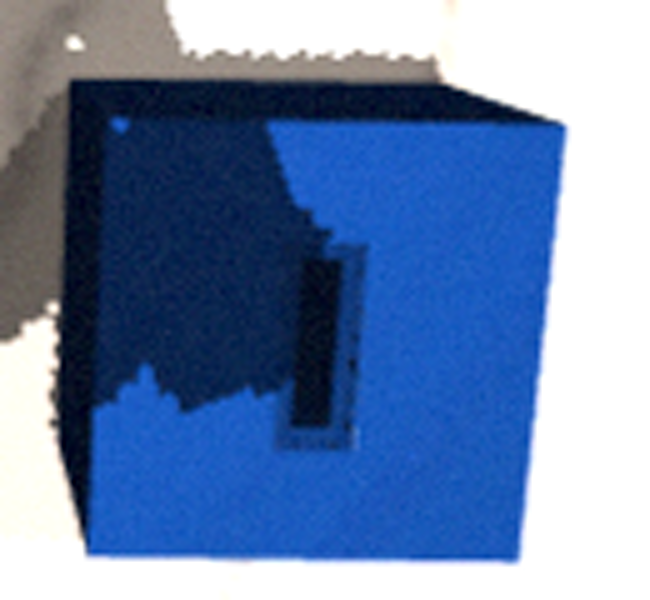

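```bash
python3 - <<'E'
from h import *
a,C=wload("g11.png")
g=lambda p:(np.array(p,float)+.5)/5-.5+np.array((345,135))
q=onz(C,g([(106,118),(566,124),(519,560),(88,554)]),.075); print(q.round(4).tolist(),np.linalg.norm(np.diff(q,axis=0),axis=1),q.mean(0))
yd=q[1]+q[2]-q[0]-q[3]; yd/=np.linalg.norm(yd); xd=q[2]+q[3]-q[0]-q[1]; xd/=np.linalg.norm(xd); print("yd",yd,"xd",xd)
s=onz(C,g([(368,243),(352,450),(275,449)]),.075); c=(s[0]+s[2])/2; print("slot",c, np.linalg.norm(np.diff(s,axis=0),axis=1)); d=s[1]-s[0]; print(d/np.linalg.norm(d))
# tweezers in tool
c=ctrl.get_calibration("wrist"); Hi=np.linalg.inv(c["hand_eye"]); T=(c["mtx"],Hi[:3,:3],Hi[:3,3])
b=np.clip(a.astype(float)*3,0,255).astype(np.uint8); crop(b,230,190,430,400,"c13.png",3)
m=(q.mean(0)); delta([m[0],m[1],.24],yd)
# jar
s0=ctrl.get_state(); print(onz(C,(338,330),.11))
E
```

```text
[[0.5076, 0.1867, 0.075], [0.5343, 0.2507, 0.075], [0.5982, 0.2241, 0.075], [0.5714, 0.1601, 0.075]] [0.0693331  0.0691788  0.06945798] [0.55288306 0.20540441 0.075     ]
yd [0.38607138 0.92246891 0.        ] xd [ 0.92306481 -0.38464445  0.        ]
slot [0.55317267 0.20555187 0.075     ] [0.03286421 0.01220013]
[ 0.92437791 -0.38147803  0.        ]
xyz [ 0.0628 -0.0109 -0.0012] dr [0.0015 0.0003 0.013 ]
[[0.61638765 0.12051153 0.11      ]]
```

View pics/c13.png

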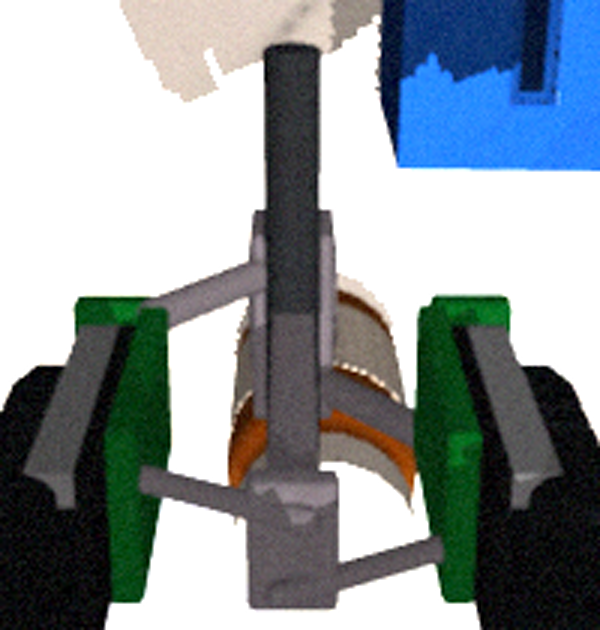

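```bash
python3 - <<'E'
from h import *
delta([.5532,.206,.24],[.385,.923])
E
python3 -m jog '[{"grip":0.528,"xyz":[0.006,-0.001,0],"dr":[0.001,0,0.003]},{"grip":0.528,"xyz":[0.016,-0.003,0],"dr":[0.001,0,0.007]},{"grip":0.528,"xyz":[0.03,-0.005,0],"dr":[0.001,0,0.012]},{"grip":0.528,"xyz":[0.044,-0.008,0],"dr":[0.001,0,0.012]},{"grip":0.528,"xyz":[0.055,-0.01,0],"dr":[0.001,0,0.012]},{"grip":0.528,"xyz":[0.061,-0.011,0],"dr":[0.001,0,0.012]},{"grip":0.528,"xyz":[0.063,-0.011,0],"dr":[0.001,0,0.012]},{"grip":0.528,"xyz":[0.063,-0.011,0.003],"dr":[0.001,0,0.012]},{"grip":0.528,"xyz":[0.063,-0.011,0.012],"dr":[0.001,0,0.012]},{"grip":0.528,"xyz":[0.063,-0.011,0.022],"dr":[0.001,0,0.012]},{"grip":0.528,"xyz":[0.063,-0.011,0.03],"dr":[0.001,0,0.012]},{"grip":0.528,"xyz":[0.063,-0.011,0.032],"dr":[0.001,0,0.012]}]' 20; python3 pg.py g12.png
python3 - <<'E'
from h import *
delta([.5532,.206,.1925],[.385,.923])
s=ctrl.read_camera("scene"); crop(s,340,230,480,410,"s12.png",3.3)
cv2.imwrite("pics/s12f.png",s[:,:,::-1])
s=ctrl.read_camera("top");cv2.imwrite("pics/t12f.png",s[:,:,::-1])
b=np.clip(wload("g12.png")[0].astype(float)*2,0,255).astype(np.uint8); crop(b,200,120,460,400,"c14.png",2)
E
```

```text
xyz [ 0.0635 -0.0109 -0.0012] dr [0.0015 0.0003 0.0118]
time: 14.82
eef_pos: [0.5516, 0.2058, 0.204]
tcp_rot: [0.832, 0.554, -0.002, -0.001]
contact_force: [-1.0, -0.7, -1.7]
opening: 0.471
[272.56 380.14 278.33 376.02 107.58  97.69] 0.474 [-0.7 -0.9 -1.6] [0.5518 0.2059 0.2045]
xyz [0.0007 0.0013 0.012 ] dr [-0.0027  0.002  -0.0002]
```

View pics/s12.png

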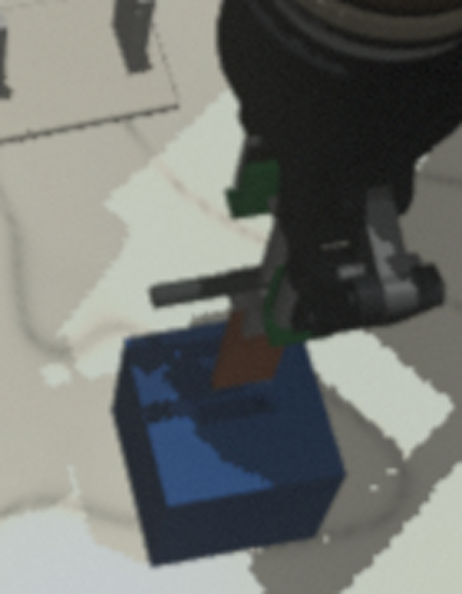

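View pics/c14.png

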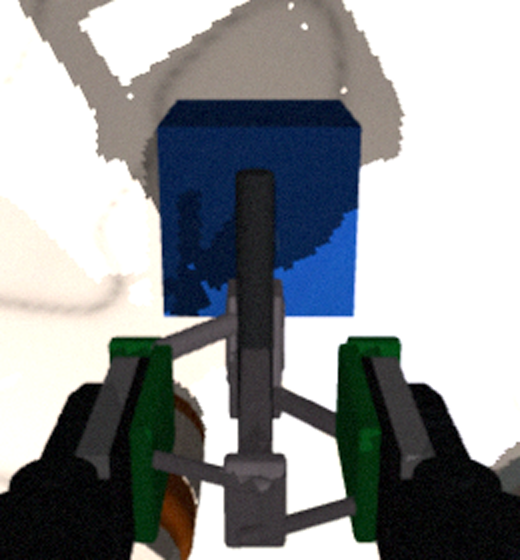

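```bash
python3 - <<'E'
from h import *
a,C=wload("g12.png")
g=lambda p:(np.array(p,float)+.5)/2-.5+np.array((200,120))
q=onz(C,g([(160,127),(360,127),(354,315),(165,315)]),.075); print(q.round(4).tolist(),np.linalg.norm(np.diff(q,axis=0),axis=1),q.mean(0))
S=cam("scene")
h=lambda p:(np.array(p,float)+.5)/3.3-.5+np.array((340,230))
st=ctrl.get_state(); R=Rn.from_quat(st["tcp_rot"]).as_matrix(); p=st["eef_pos"]
foot=lambda dx,dy: p+R@np.array([dx,dy,.1075])
W=[foot(dx,dy) for dx in(-.002,.002) for dy in(-.012,.012)]
f33=lambda uv:((uv-np.array((340,230))+.5)*3.3-.5)
print("foot predicted px",f33(proj(S,W)).round(0).tolist())
print("slot px",f33(proj(S,[[.553,.2055,.075]]+[(np.array([.553,.2055,.075])+s*.0165*np.array([.923,-.385,0])+k*.006*np.array([.385,.923,0])) for s in(-1,1) for k in (-1,1)])).round(0).tolist())
E
python3 - <<'E'
import cv2,sys; sys.path.insert(0,'.')
from h import *
a=cv2.imread("pics/s12f.png")[:,:,::-1]; b=np.clip(a.astype(float)*2.5,0,255).astype(np.uint8)
crop(b,370,310,450,410,"s12b.png",6)
a=cv2.imread("pics/t12f.png")[:,:,::-1]; b=np.clip(a.astype(float)*2,0,255).astype(np.uint8)
crop(b,150,150,300,290,"t12b.png",4)
E
```

```text
[[0.5083, 0.1879, 0.075], [0.5345, 0.2507, 0.075], [0.5982, 0.2246, 0.075], [0.5717, 0.1608, 0.075]] [0.06802963 0.06886146 0.06912257] [0.55318859 0.20602346 0.075     ]
foot predicted px [[271.0, 363.0], [210.0, 374.0], [274.0, 373.0], [212.0, 384.0]]
slot px [[232.0, 396.0], [269.0, 375.0], [278.0, 403.0], [187.0, 390.0], [195.0, 418.0]]
```

View pics/s12b.png

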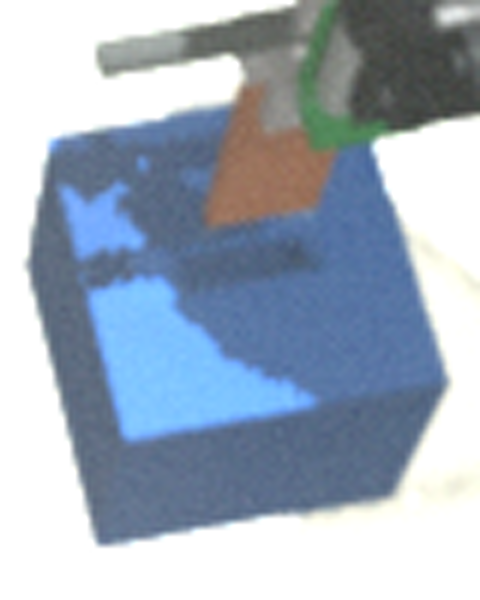

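View pics/t12b.png

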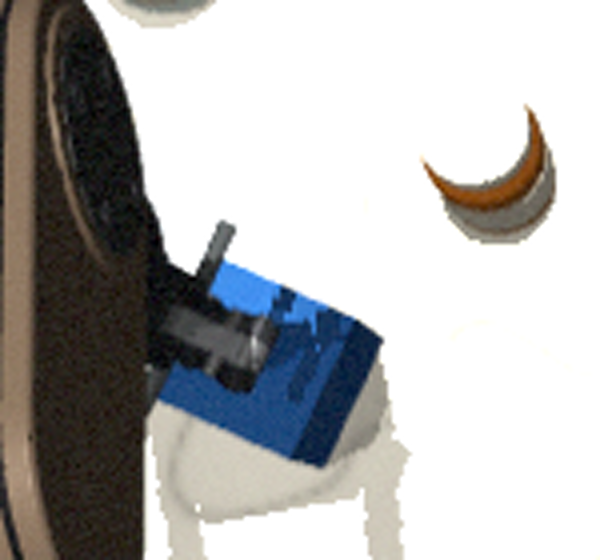

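```bash
python3 - <<'E'
from h import *
S=cam("scene"); xd=np.array([.923,-.385,0]); yd=np.array([.385,.923,0]); c=np.array([.553,.2055,.075])
f6=lambda uv:((uv-np.array((370,310))+.5)*6-.5)
for z in (0,-.075): print(f6(proj(S,[c+.035*(i*xd+j*yd)+[0,0,z] for i,j in((-1,-1),(1,-1),(1,1),(-1,1))])).round(0).tolist())
print(f6(proj(S,[c+i*.0165*xd+j*.00625*yd for i,j in((-1,-1),(1,-1),(1,1),(-1,1))])).round(0).tolist())
a=cv2.imread("pics/scene0.png")[:,:,::-1]; b=np.clip(a.astype(float)*2.5,0,255).astype(np.uint8)
crop(b,370,310,450,410,"s0b.png",6)
E
```

```text
[[355.0, 67.0], [46.0, 121.0], [125.0, 426.0], [449.0, 366.0]]
[[308.0, 201.0], [21.0, 252.0], [94.0, 539.0], [393.0, 483.0]]
[[310.0, 201.0], [161.0, 228.0], [176.0, 282.0], [326.0, 255.0]]
```

View pics/s0b.png

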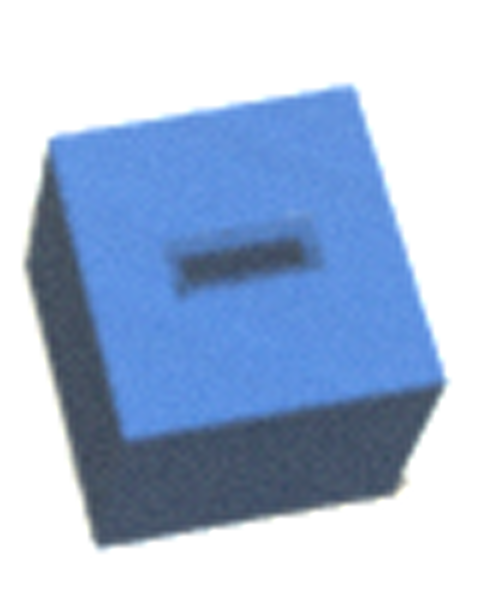

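```bash

python3 -m jog '[{"grip":0.528,"xyz":[0.0004,0.001,0.003],"dr":[-0.001,0.001,0]},{"grip":0.528,"xyz":[0.0008,0.0017,0.009],"dr":[-0.0027,0.002,0]},{"grip":0.528,"xyz":[0.0008,0.0017,0.014],"dr":[-0.0027,0.002,0]},{"grip":0.528,"xyz":[0.0008,0.0017,0.017],"dr":[-0.0027,0.002,0]},{"grip":0.528,"xyz":[0.0008,0.0017,0.018],"dr":[-0.0027,0.002,0]},{"grip":0.528,"xyz":[0.0008,0.0017,0.018],"dr":[-0.0027,0.002,0]}]' 20; python3 pg.py g13.png
python3 - <<'E'
from h import *
delta([.5536,.2059,.18],[.385,.923])
s=ctrl.read_camera("scene");b=np.clip(s.astype(float)*2.5,0,255).astype(np.uint8); crop(b,370,310,450,410,"s13b.png",6)
E
```

```text
time: 15.47
eef_pos: [0.5546, 0.2066, 0.1885]
tcp_rot: [0.832, 0.555, 0.002, 0.001]
contact_force: [-0.2, -0.9, -0.7]
opening: 0.475
[272.5  380.51 278.14 376.06 108.01  97.92] 0.4734 [ 0.1 -0.2 -1.2] [0.5549 0.2066 0.1889]
xyz [-0.0012 -0.0009  0.0089] dr [ 0.0033 -0.0023  0.0005]
```

View pics/s13b.png

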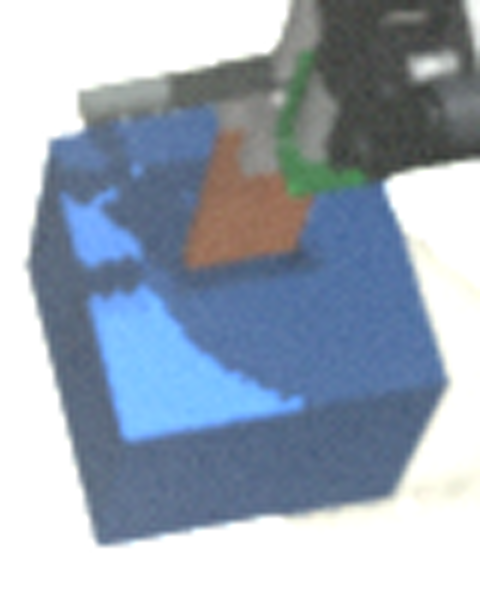

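```bash

python3 -m jog '[{"grip":0.528,"xyz":[0,0,0],"dr":[0,0,0]},{"grip":0.528,"xyz":[0,0,0],"dr":[0,0,0]},{"grip":0.528,"xyz":[0,0,0],"dr":[0,0,0]}]' 20; python3 pg.py g14.png
python3 - <<'E'
from h import *
delta([.5536,.2059,.18],[.385,.923])
b=np.clip(wload("g14.png")[0].astype(float)*2,0,255).astype(np.uint8); crop(b,200,120,460,400,"c15.png",2)
s=ctrl.get_state(); print(s["dq"].round(3))
E
```

```text
time: 15.82
eef_pos: [0.5551, 0.2067, 0.1895]
tcp_rot: [0.832, 0.555, 0.002, 0.001]
contact_force: [-0.4, -0.3, -1.1]
opening: 0.47
[272.63 380.62 278.19 376.2  108.    98.01] 0.4721 [-0.4  0.1 -0.7] [0.5551 0.2066 0.1894]
xyz [-0.0013 -0.0011  0.0094] dr [ 0.004  -0.0027  0.0004]
[ 0.001  0.001  0.001 -0.    -0.    -0.001]
```

View pics/c15.png

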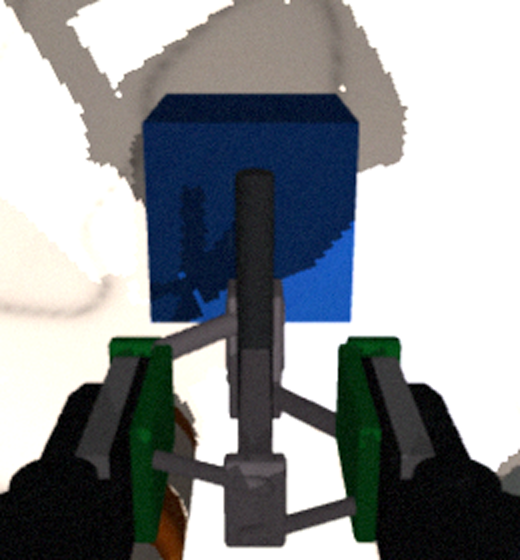

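```bash
python3 - <<'E'
from h import *
a,C=wload("g14.png")
g=lambda p:(np.array(p,float)+.5)/2-.5+np.array((200,120))
q=onz(C,g([(145,122),(358,122),(352,321),(151,321)]),.075); print(q.round(4).tolist(),np.linalg.norm(np.diff(q,axis=0),axis=1),q.mean(0))
E
python3 -m jog '[{"grip":0.528,"xyz":[-0.0006,-0.0006,0],"dr":[0.002,-0.001,0]},{"grip":0.528,"xyz":[-0.0013,-0.0011,0],"dr":[0.004,-0.0027,0]},{"grip":0.528,"xyz":[-0.0013,-0.0011,0],"dr":[0.004,-0.0027,0]},{"grip":0.528,"xyz":[-0.0013,-0.0011,0],"dr":[0.004,-0.0027,0]}]' 20; python3 pg.py g15.png
python3 - <<'E'
from h import *
delta([.5536,.2059,.18],[.385,.923])
s=ctrl.read_camera("scene");b=np.clip(s.astype(float)*2.5,0,255).astype(np.uint8); crop(b,370,310,450,410,"s14b.png",6)
E
```

```text
[[0.508, 0.1878, 0.075], [0.5344, 0.2509, 0.075], [0.5985, 0.2249, 0.075], [0.5716, 0.1604, 0.075]] [0.06837215 0.06921137 0.06980444] [0.55312456 0.20599659 0.075     ]
time: 16.2
eef_pos: [0.5534, 0.2058, 0.1892]
tcp_rot: [0.832, 0.555, -0.0, -0.0]
contact_force: [0.1, -0.5, -1.3]
opening: 0.471
[272.5  380.84 278.22 376.17 108.34  97.95] 0.4725 [ 0.   0.4 -1.3] [0.5535 0.2058 0.1892]
xyz [0.0001 0.0001 0.0092] dr [-0.0003  0.0002  0.0003]
```

View pics/s14b.png

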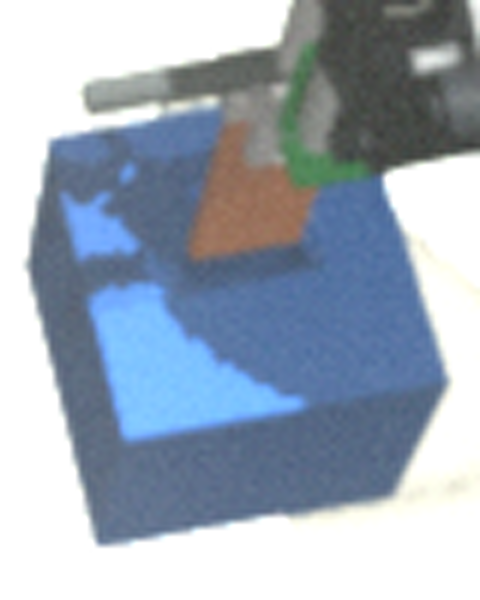

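```bash

python3 -m jog '[{"grip":0.528,"xyz":[0.0002,0,0.003],"dr":[0,0,0]},{"grip":0.528,"xyz":[0.0002,0,0.006],"dr":[0,0,0]},{"grip":0.528,"xyz":[0.0002,0,0.008],"dr":[0,0,0]},{"grip":0.528,"xyz":[0.0002,0,0.008],"dr":[0,0,0]}]' 20; python3 pg.py g16.png
python3 -m jog '[{"grip":0.528,"xyz":[0,0,0.0015],"dr":[0,0,0]},{"grip":0.528,"xyz":[0,0,0.003],"dr":[0,0,0]},{"grip":0.528,"xyz":[0,0,0.003],"dr":[0,0,0]}]' 20; python3 pg.py g17.png
python3 - <<'E'
from h import *
delta([.5536,.2059,.18],[.385,.923])
s=ctrl.read_camera("scene");b=np.clip(s.astype(float)*2.5,0,255).astype(np.uint8); crop(b,370,310,450,410,"s15b.png",6)
E
```

```text
time: 16.63
eef_pos: [0.553, 0.2059, 0.1801]
tcp_rot: [0.832, 0.555, -0.001, -0.0]
contact_force: [0.3, 0.0, -1.2]
opening: 0.472
[272.47 381.06 278.29 376.2  108.59  97.92] 0.4709 [ 0.7  0.4 -0.5] [0.5532 0.206  0.1805]
time: 16.93
eef_pos: [0.5533, 0.206, 0.1778]
tcp_rot: [0.832, 0.555, -0.0, -0.0]
contact_force: [0.2, -0.8, -1.4]
opening: 0.473
[272.47 381.04 278.28 376.16 108.58  97.87] 0.4727 [ 0.4 -0.7 -1.5] [0.5534 0.206  0.178 ]
xyz [-0.      0.0002 -0.002 ] dr [-0.0007  0.0004  0.0003]
```

View pics/s15b.png

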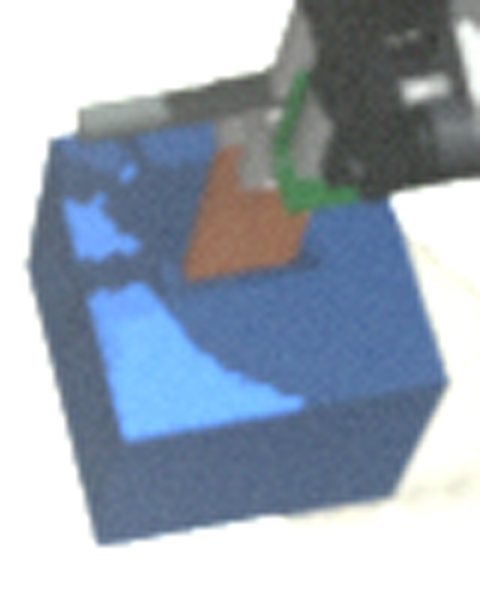

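```bash

python3 -m jog '[{"grip":0.528,"xyz":[0,0,0.0015],"dr":[0,0,0]},{"grip":0.528,"xyz":[0,0,0.003],"dr":[0,0,0]},{"grip":0.528,"xyz":[0,0,0.003],"dr":[0,0,0]}]' 20|egrep "eef|cont"
python3 -m jog '[{"grip":0.528,"xyz":[0,0,0.0015],"dr":[0,0,0]},{"grip":0.528,"xyz":[0,0,0.003],"dr":[0,0,0]},{"grip":0.528,"xyz":[0,0,0.003],"dr":[0,0,0]}]' 20|egrep "eef|cont"
python3 pg.py g18.png
```

```text
eef_pos: [0.5534, 0.206, 0.1748]
contact_force: [-0.0, -0.5, -1.8]
eef_pos: [0.5533, 0.206, 0.1717]
contact_force: [-0.5, -0.7, -1.4]
[272.44 381.18 278.2  376.17 108.74  97.97] 0.4748 [-0.4 -0.5 -1.8] [0.5534 0.206  0.1719]
```

```bash
cat > chk.py <<'E'
from plant import ctrl
import sys
s=ctrl.get_state(); f=s["contact_force"]; print(round(s["time"],2),s["eef_pos"].round(4),f.round(1)); sys.exit(1 if f[2]>0.7 or abs(f[0])>3.5 or abs(f[1])>3.5 else 0)
E
python3 -m jog '[{"grip":0.528,"xyz":[0,0,0.0015],"dr":[0,0,0]},{"grip":0.528,"xyz":[0,0,0.003],"dr":[0,0,0]}]' 20 >/dev/null && python3 chk.py && \
python3 -m jog '[{"grip":0.528,"xyz":[0,0,0.0007],"dr":[0,0,0]},{"grip":0.528,"xyz":[0,0,0.0015],"dr":[0,0,0]}]' 20 >/dev/null && python3 chk.py && \
python3 -m jog '[{"grip":0.528,"xyz":[0,0,0.0007],"dr":[0,0,0]},{"grip":0.528,"xyz":[0,0,0.0015],"dr":[0,0,0]}]' 20 >/dev/null && python3 chk.py && \
python3 -m jog '[{"grip":0.528,"xyz":[0,0,0.0007],"dr":[0,0,0]},{"grip":0.528,"xyz":[0,0,0.0015],"dr":[0,0,0]}]' 20 >/dev/null && python3 chk.py && \
python3 -m jog '[{"grip":0.528,"xyz":[0,0,0.0007],"dr":[0,0,0]},{"grip":0.528,"xyz":[0,0,0.0015],"dr":[0,0,0]}]' 20 >/dev/null && python3 chk.py && \
python3 -m jog '[{"grip":0.528,"xyz":[0,0,0.0007],"dr":[0,0,0]},{"grip":0.528,"xyz":[0,0,0.0015],"dr":[0,0,0]}]' 20 >/dev/null && python3 chk.py
python3 pg.py g19.png
```

```text
17.75 [0.5536 0.206  0.1692] [ 0.7  0.4 -1.6]
17.92 [0.5535 0.206  0.1675] [-0.3 -0.3 -1.7]
18.08 [0.5535 0.206  0.1661] [-1.   0.3 -1.5]
18.25 [0.5536 0.206  0.1647] [-0.8  0.8 -1.1]
18.42 [0.5535 0.206  0.1631] [ 0.1 -0.3 -2.6]
18.58 [0.5535 0.206  0.1616] [ 0.1 -0.1 -1.9]
[272.48 381.2  278.24 376.16 108.72  97.91] 0.4738 [-0.2  0.6 -2. ] [0.5534 0.206  0.1614]
```

```bash

python3 -m jog '[{"grip":0.528,"xyz":[0,0,0.0007],"dr":[0,0,0]},{"grip":0.528,"xyz":[0,0,0.0015],"dr":[0,0,0]}]' 20 >/dev/null && python3 chk.py && \
python3 -m jog '[{"grip":0.528,"xyz":[0,0,0.0007],"dr":[0,0,0]},{"grip":0.528,"xyz":[0,0,0.0015],"dr":[0,0,0]}]' 20 >/dev/null && python3 chk.py && \
python3 -m jog '[{"grip":0.528,"xyz":[0,0,0.0007],"dr":[0,0,0]},{"grip":0.528,"xyz":[0,0,0.0015],"dr":[0,0,0]}]' 20 >/dev/null && python3 chk.py && \
python3 -m jog '[{"grip":0.528,"xyz":[0,0,0.0007],"dr":[0,0,0]},{"grip":0.528,"xyz":[0,0,0.0015],"dr":[0,0,0]}]' 20 >/dev/null && python3 chk.py && \
python3 -m jog '[{"grip":0.528,"xyz":[0,0,0.0007],"dr":[0,0,0]},{"grip":0.528,"xyz":[0,0,0.0015],"dr":[0,0,0]}]' 20 >/dev/null && python3 chk.py && \
python3 -m jog '[{"grip":0.528,"xyz":[0,0,0.0007],"dr":[0,0,0]},{"grip":0.528,"xyz":[0,0,0.0015],"dr":[0,0,0]}]' 20 >/dev/null && python3 chk.py && \
python3 -m jog '[{"grip":0.528,"xyz":[0,0,0.0007],"dr":[0,0,0]},{"grip":0.528,"xyz":[0,0,0.0015],"dr":[0,0,0]}]' 20 >/dev/null && python3 chk.py
python3 pg.py g20.png
```

```text
18.8 [0.5536 0.2061 0.1602] [ 0.3  0.1 -0.7]
18.97 [0.5535 0.206  0.1586] [-0.3  0.  -0.7]
19.13 [0.5535 0.206  0.1571] [-0.1  1.  -1.6]
19.3 [0.5535 0.2061 0.1556] [-0.3  0.7 -0.3]
19.47 [0.5535 0.206  0.1541] [-0.5  0.4 -0.7]
19.63 [0.5535 0.206  0.1526] [-0.4  0.3 -2.4]
19.8 [0.5535 0.206  0.1511] [ 0.5 -0.5 -1.7]
[272.53 381.37 278.38 376.25 108.84  97.87] 0.4728 [-0.3 -0.5 -1.3] [0.5534 0.206  0.1509]
```

```bash

python3 -m jog '[{"grip":0.528,"xyz":[0,0,0.0007],"dr":[0,0,0]},{"grip":0.528,"xyz":[0,0,0.0015],"dr":[0,0,0]}]' 20 >/dev/null && python3 chk.py && \
python3 -m jog '[{"grip":0.528,"xyz":[0,0,0.0007],"dr":[0,0,0]},{"grip":0.528,"xyz":[0,0,0.0015],"dr":[0,0,0]}]' 20 >/dev/null && python3 chk.py && \
python3 -m jog '[{"grip":0.528,"xyz":[0,0,0.0007],"dr":[0,0,0]},{"grip":0.528,"xyz":[0,0,0.0015],"dr":[0,0,0]}]' 20 >/dev/null && python3 chk.py && \
python3 -m jog '[{"grip":0.528,"xyz":[0,0,0.0007],"dr":[0,0,0]},{"grip":0.528,"xyz":[0,0,0.0015],"dr":[0,0,0]}]' 20 >/dev/null && python3 chk.py && \
python3 -m jog '[{"grip":0.528,"xyz":[0,0,0.0007],"dr":[0,0,0]},{"grip":0.528,"xyz":[0,0,0.0015],"dr":[0,0,0]}]' 20 >/dev/null && python3 chk.py && \
python3 -m jog '[{"grip":0.528,"xyz":[0,0,0.0007],"dr":[0,0,0]},{"grip":0.528,"xyz":[0,0,0.0015],"dr":[0,0,0]}]' 20 >/dev/null && python3 chk.py && \
python3 -m jog '[{"grip":0.528,"xyz":[0,0,0.0007],"dr":[0,0,0]},{"grip":0.528,"xyz":[0,0,0.0015],"dr":[0,0,0]}]' 20 >/dev/null && python3 chk.py
python3 pg.py g21.png
```

```text
20.02 [0.5536 0.2061 0.1497] [-0.7 -0.2 -1.4]
20.18 [0.5535 0.206  0.1481] [ 0.6 -0.3 -1.7]
20.35 [0.5535 0.206  0.1466] [-0.3 -0.3 -1.3]
20.52 [0.5535 0.206  0.1451] [-0.   0.3 -1.9]
20.68 [0.5536 0.206  0.1436] [-0.3 -0.3 -1.2]
20.85 [0.5535 0.206  0.1421] [ 0.3 -0.4 -2.1]
21.02 [0.5535 0.206  0.1406] [ 0.   0.2 -1.3]
[272.49 381.43 278.31 376.15 108.93  97.85] 0.4738 [-0.  -0.4 -1.3] [0.5534 0.206  0.1404]
```

```bash

python3 -m jog '[{"grip":0.528,"xyz":[0,0,0.0006],"dr":[0,0,0]},{"grip":0.528,"xyz":[0,0,0.0012],"dr":[0,0,0]}]' 20 >/dev/null && python3 chk.py && \
python3 -m jog '[{"grip":0.528,"xyz":[0,0,0.0006],"dr":[0,0,0]},{"grip":0.528,"xyz":[0,0,0.0012],"dr":[0,0,0]}]' 20 >/dev/null && python3 chk.py && \
python3 -m jog '[{"grip":0.528,"xyz":[0,0,0.0006],"dr":[0,0,0]},{"grip":0.528,"xyz":[0,0,0.0012],"dr":[0,0,0]}]' 20 >/dev/null && python3 chk.py && \
python3 -m jog '[{"grip":0.528,"xyz":[0,0,0.0006],"dr":[0,0,0]},{"grip":0.528,"xyz":[0,0,0.0012],"dr":[0,0,0]}]' 20 >/dev/null && python3 chk.py && \
python3 -m jog '[{"grip":0.528,"xyz":[0,0,0.0006],"dr":[0,0,0]},{"grip":0.528,"xyz":[0,0,0.0012],"dr":[0,0,0]}]' 20 >/dev/null && python3 chk.py
python3 pg.py g22.png
```

```text
21.23 [0.5535 0.206  0.1395] [-0.6  0.2 -1.1]
21.4 [0.5535 0.206  0.1382] [ 0.1  1.  -1.6]
21.57 [0.5536 0.2061 0.1372] [0.4 0.9 1.8]
[272.49 381.51 278.27 376.27 109.02  98.  ] 0.4738 [ 0.  -0.3 -0.6] [0.5537 0.2061 0.1373]
```

```bash

python3 -m jog '[{"grip":0.528,"xyz":[0,0,0.0003],"dr":[0,0,0]},{"grip":0.528,"xyz":[0,0,0.0005],"dr":[0,0,0]}]' 20 >/dev/null ; python3 pg.py g23.png
python3 -m jog '[{"grip":0.528,"xyz":[0,0,0],"dr":[0,0,0]}]' 20 >/dev/null ; python3 chk.py
```

```text
[272.48 381.52 278.31 376.27 109.04  97.96] 0.4763 [-1.2 -0.1  0.7] [0.5539 0.2061 0.1372]
21.92 [0.5539 0.2061 0.1372] [ 0.1 -0.9  2.1]
```

```bash

python3 -m jog '[{"grip":0.528,"xyz":[0,0,0.0004],"dr":[0,0,0]},{"grip":0.528,"xyz":[0,0,0.0004],"dr":[0,0,0]}]' 20 >/dev/null ; python3 chk.py
python3 -m jog '[{"grip":0.528,"xyz":[0,0,0],"dr":[0,0,0]}]' 20 >/dev/null ; python3 pg.py g24.png
python3 - <<'E'
from h import *
s=ctrl.read_camera("scene");b=np.clip(s.astype(float)*2,0,255).astype(np.uint8); crop(b,350,270,470,410,"s16b.png",4)
E
```

```text
22.08 [0.5541 0.2061 0.1372] [-0.7 -0.2  4.8]
[272.52 381.55 278.28 376.27 109.03  97.99] 0.4731 [-0.1 -0.8  5. ] [0.5541 0.2061 0.1372]
```

View pics/s16b.png

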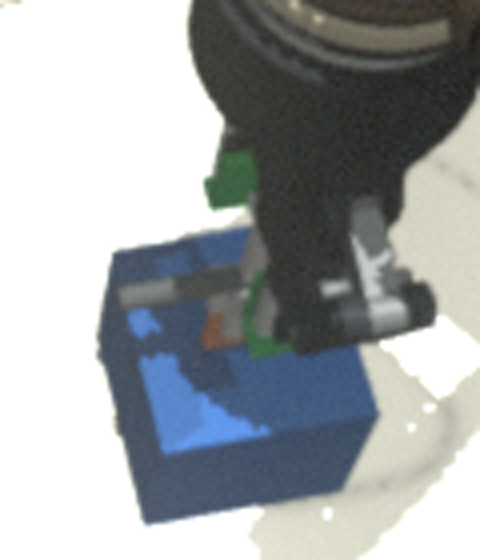

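```bash

python3 -m jog '[{"grip":0.528,"xyz":[0,0,-0.0004],"dr":[0,0,0]},{"grip":0.528,"xyz":[0,0,-0.0008],"dr":[0,0,0]},{"grip":0.528,"xyz":[0,0,-0.0008],"dr":[0,0,0]}]' 20 >/dev/null ; python3 chk.py
python3 -m jog '[{"grip":0.522,"xyz":[0,0,0],"dr":[0,0,0]},{"grip":0.515,"xyz":[0,0,0],"dr":[0,0,0]},{"grip":0.5,"xyz":[0,0,0],"dr":[0,0,0]},{"grip":0.5,"xyz":[0,0,0],"dr":[0,0,0]}]' 20 ; python3 pg.py g25.png
```

```text
22.52 [0.5538 0.2061 0.1372] [-0.4  0.8  3. ]
time: 22.85
eef_pos: [0.5529, 0.2059, 0.1361]
tcp_rot: [0.832, 0.555, -0.001, -0.0]
contact_force: [-0.1, -0.1, -0.4]
opening: 0.5
[273.27 383.53 279.12 377.84 110.26  98.71] 0.5003 [ 0.2 -0.4 -1.3] [0.553  0.206  0.1362]
```

View pics/g25.png

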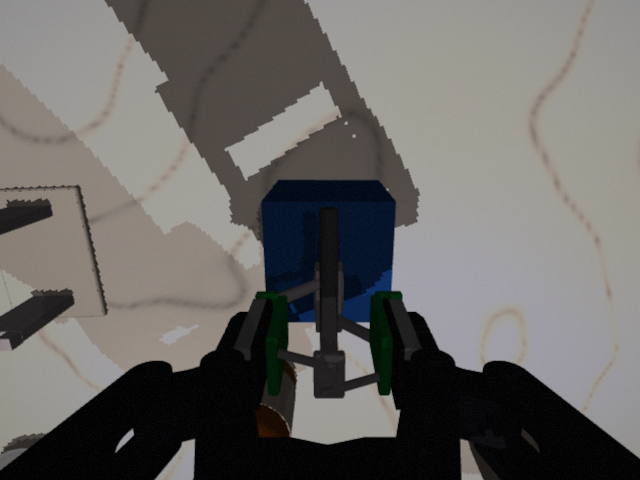

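```bash

python3 -m jog '[{"grip":0.47,"xyz":[0.0003,0,-0.0005],"dr":[0,0,0]},{"grip":0.42,"xyz":[0.0003,0,-0.001],"dr":[0,0,0]},{"grip":0.35,"xyz":[0.0003,0,-0.001],"dr":[0,0,0]},{"grip":0.25,"xyz":[0.0003,0,-0.001],"dr":[0,0,0]},{"grip":0.15,"xyz":[0.0003,0,-0.001],"dr":[0,0,0]},{"grip":0.1,"xyz":[0.0003,0,-0.001],"dr":[0,0,0]},{"grip":0.1,"xyz":[0.0003,0,-0.001],"dr":[0,0,0]},{"grip":0.1,"xyz":[0.0003,0,-0.001],"dr":[0,0,0]}]' 20 
python3 - <<'E'
from h import *
a,C=wsnap("w30.png"); b=np.clip(a.astype(float)*2,0,255).astype(np.uint8); crop(b,160,150,500,420,"c30.png",2)
s=ctrl.read_camera("scene");b=np.clip(s.astype(float)*2,0,255).astype(np.uint8); crop(b,350,270,470,410,"s30b.png",4)
E
```

```text
time: 23.57
eef_pos: [0.5536, 0.2063, 0.138]
tcp_rot: [0.832, 0.555, -0.0, -0.0]
contact_force: [0.2, -0.2, -0.2]
opening: 0.897
```

View pics/c30.png

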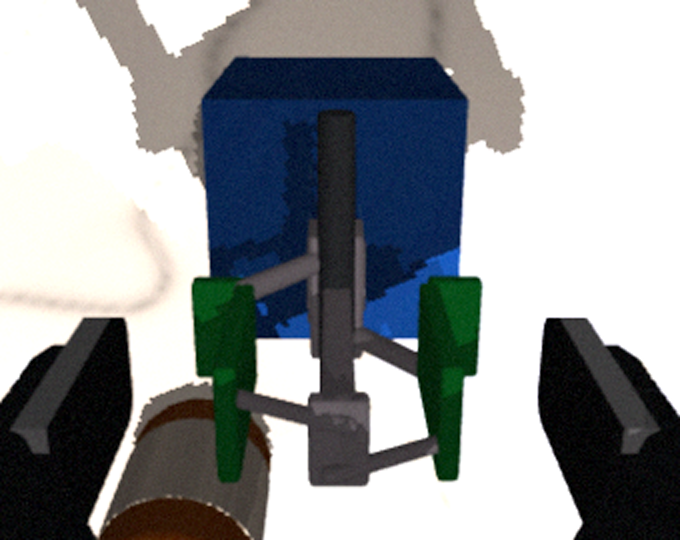

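View pics/s30b.png

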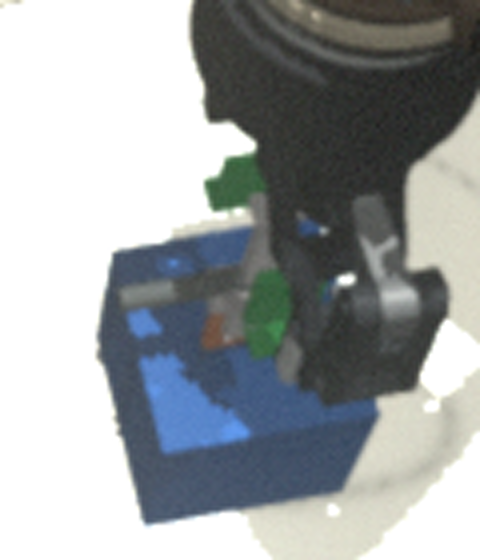

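```bash

python3 -m jog '[{"grip":0.05,"xyz":[0,0,-0.006],"dr":[0,0,0]},{"grip":0.05,"xyz":[0,0,-0.016],"dr":[0,0,0]},{"grip":0.05,"xyz":[0,0,-0.03],"dr":[0,0,0]},{"grip":0.05,"xyz":[0,0,-0.045],"dr":[0,0,0]},{"grip":0.05,"xyz":[0,0,-0.062],"dr":[0,0,0]},{"grip":0.05,"xyz":[0,0,-0.08],"dr":[0,0,0]},{"grip":0.05,"xyz":[0,0,-0.098],"dr":[0,0,0]},{"grip":0.05,"xyz":[0,0,-0.11],"dr":[0,0,0]},{"grip":0.05,"xyz":[0,0,-0.12],"dr":[0,0,0]},{"grip":0.05,"xyz":[0,-0.03,-0.12],"dr":[0,0,0]},{"grip":0.05,"xyz":[0,-0.06,-0.12],"dr":[0,0,0]},{"grip":0.05,"xyz":[0,-0.06,-0.12],"dr":[0,0,0]}]' 20 
python3 - <<'E'
from h import *
a,C=wsnap("w31.png"); print(ctrl.get_state()["dq"].round(3))
s=ctrl.read_camera("scene");cv2.imwrite("pics/s31.png",s[:,:,::-1]);b=np.clip(s.astype(float)*2,0,255).astype(np.uint8); crop(b,350,270,470,410,"s31b.png",4)
E
```

```text
time: 24.67
eef_pos: [0.4947, 0.2308, 0.2579]
tcp_rot: [0.831, 0.556, -0.001, -0.001]
contact_force: [-0.4, -0.2, -0.1]
opening: 0.953
[-0.027  0.033 -0.039 -0.015 -0.02  -0.008]
```

View pics/w31.png

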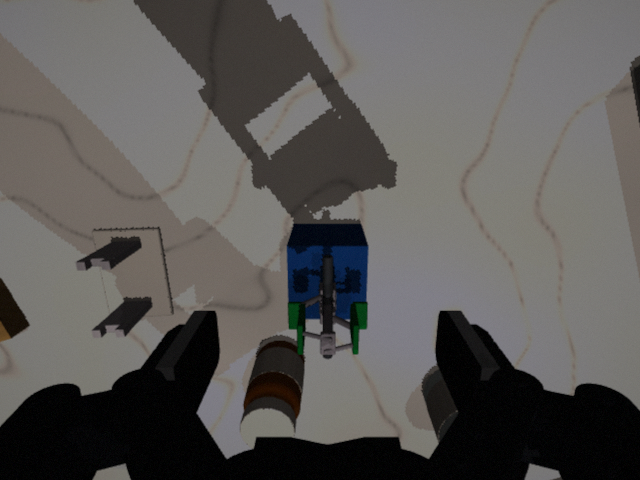

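View pics/s31b.png

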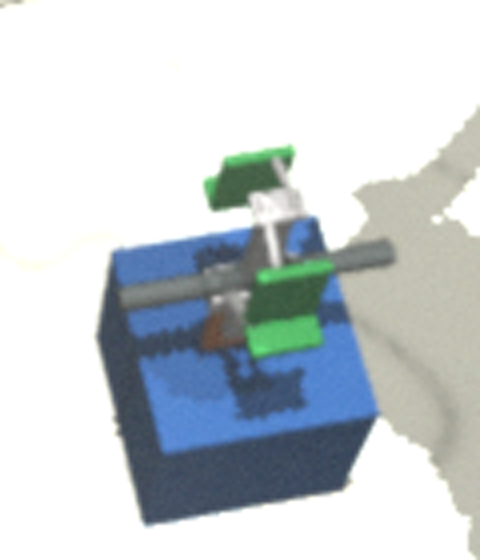

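View pics/s31.png

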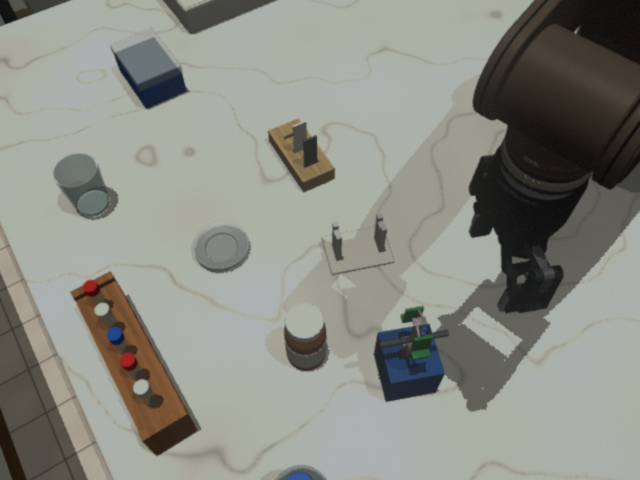

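```bash

python3 -m jog '[{"grip":0.05,"xyz":[0,0,0],"dr":[0,0,0]},{"grip":0.05,"xyz":[0,0,0],"dr":[0,0,0]},{"grip":0.05,"xyz":[0,0,0],"dr":[0,0,0]},{"grip":0.05,"xyz":[0,0,0],"dr":[0,0,0]}]' 20 
python3 - <<'E'
from h import *
s=ctrl.read_camera("scene").astype(int); p=cv2.imread("pics/s31.png")[:,:,::-1].astype(int); print(np.abs(s-p)[320:400,370:450].mean()); 
o=cv2.imread("pics/scene0.png")[:,:,::-1].astype(int); print("dish",np.abs(s-o)[220:275,190:250].mean(),"jar",np.abs(s-o)[300:370,280:330].mean(),"steel/white",np.abs(s-o)[120:190,292:335].mean())
print(ctrl.sign_off())
E
```

```text
time: 25.1
eef_pos: [0.4989, 0.229, 0.2578]
tcp_rot: [0.832, 0.554, -0.0, -0.0]
contact_force: [0.7, 0.1, 0.8]
opening: 0.952
2.5164583333333335
dish 21.26878787878788 jar 16.607142857142858 steel/white 17.99889258028793
the job is handed in; nothing more can be done
None
```

The job is handed in at about 25 s of the 54 s allowed. The copper strip stands upright on the block's hidden stop, with the tweezers still clamped on it.

**What I did**
- I took the tweezers from the stand, squeezed them open and lowered them over the strip. The throat met its top edge at about 5 N.
- I let the jaws spring shut and found, by watching the pads in the wrist camera, the finger opening at which the strip stayed clamped. I then lifted it out by the tweezers alone.
- I lowered it into the blue slot in 0.6–1.5 mm steps, pausing to read the force. The height stopped changing about 46 mm below the mouth and the force rose to about 5 N. I eased off before opening the fingers, and raised and backed the arm clear.

**Last checks**
- The final pictures show the tweezers upright on the block, the fingers clear, and the force readings at noise level. That part of the picture stayed almost the same in a second picture about half a second later.
- By eye, the steel and white strips, the jar and the dish are where they were at the start.

**Checks that disagreed**
- A numeric comparison of those objects with the first picture was inconclusive. It differed by 17–21 grey levels, and the whole later picture looks brighter, so the statement that they have not moved rests on viewing the pictures.
- The scene camera put the block about 3 pixels away from where the wrist camera did. I aligned the strip with the wrist camera and felt no sideways force in the slot.

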